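# Lever up the instrument plate and pack it with a block

## Robot

A 6-joint arm with a two-finger parallel gripper is mounted at the origin on a cart in front of the work surface, level with it; the furniture and walls round the work are solid. World frame = base frame: x ahead of the robot, y to its left, z up, the work surface at z = 0. Lengths are in m, angles in rad, forces in N, time in s.
With the tool pointing down it reaches from about 0.35 to 0.975 m from the base axis. Payload 4.9 kg.
Tool frame: the origin (TCP) lies midway between the tips of the shut fingers; the grasp point (between the pads) lies manip.tcp_to_grasp behind it (manip.tcp_to_grasp is the distance from the TCP to the grasp point, in m); z points along the fingers, y is the line along which they close (so a half turn about z gives the same grasp; the last joint's range is limited). The gripper opens to 85 mm and grips with 20 to 120 N. Pads are 22 mm wide; open, the fingers measure 114 mm over their backs; the gripper's body (76 mm by 85 mm) begins 54 mm behind the grasp point. The pads swing forward as they close: fully open they stand 13 mm farther back than shut.
Start: joints at [-1.25, 0.053, 1.613, -0, 1.476, -0.119], TCP at [0.266, -0.566, 0.231] pointing down, gripper open.
Joint ranges: [-3.01, 3.01], [-1.01, 2.22], [0.06, 2.58], [-1.02, 4.17], [0.09, 2.62], [-3.14, 3.14]. Speed limits (rad/s): [2.57, 2.57, 3.14, 3.14, 3.14, 3.14].

## Interface

Orientations are given as a unit quaternion [w, x, y, z].
In Python, from plant import manip, grab_frame, calibration, job_done gives the robot as it stands.
- The arm moves only by the tool send_rows, never from a script. Its argument "rows" is a list of rows, each an object of numbers: "x", "y", "z": the shift along the tool's x, y, z normalised to -1 to 1, where 1 is 15 cm; "wx", "wy", "wz": the turn, a rotation vector about the tool's x, y, z normalised to -1 to 1, where 1 is pi/4 rad; "hand": the opening, from -1 (shut) to 1 (fully open). In form: [{"x": .., "y": .., "z": .., "wx": .., "wy": .., "wz": .., "hand": ..}, ...]. A call has exactly 10 rows; each row shifts and turns the commanded pose from where the row before left it, along the tool's axes as they then stand; what a row does not reach is not made up. A row lasts 1/12 s, in which the tool goes at most 41.7 mm and 7.16 degrees, less where a joint would pass 70% of its speed; a pose out of reach is approached as far as the arm can. A call with a number of a shift or a turn outside -1 to 1 is refused whole. A call with a gripper value outside its range is refused whole. The fingers move at their own pace and stop on an object; the grip force is fixed at half the most. Time passes only in rows, so rows that do not move let the fingers close, or fill a call up. It gives the time, the measured TCP pose, the force, the opening and the grip force at its end, in the units of the state.
- manip.state(): the state, without advancing time (a new reading comes with each control period).
- grab_frame(name): name is "scene" or "top" or "wrist"; returns the picture (384x512x3 uint8, blue, green, red); there is no depth.
- calibration(name): a dict with "camera_matrix" (3x3 intrinsics, pixels), "R" (3x3) and "t" (3): a world point X has camera coordinates R X + t. Camera axes: x right, y down, z forward; pixel columns grow to the right and rows downward; lengths in m; the calibration is good to about 2 mm. A picture is of the moment at which its call begins: read the wrist's pose just before it. calibration takes no time and is no camera call; for the wrist camera it gives the pose at the moment of the call.
- job_done(): hands the job in; it is judged then, once.
The state is a dict: "time": time; "joint_pos": joint angles; "joint_vel": joint speeds; "joint_efforts": joint torques, N m; "tool_pos": TCP position; "tool_rot": TCP orientation; "contact_force": force on the tool from outside, world axes, zero at the start; "ft_torque": the same for the moment, N m; "gripper_width": opening from 0.0 (shut) to 1.0 (fully open); "grasp_force": force on a finger pad.
Only numpy, scipy, OpenCV 4.12 (cv2) and the standard library are available. Lean on these libraries where they do the work, as an engineer would, in place of code of your own. Each camera call takes 0.05 s, during which the arm holds its last target. There are 200 camera calls.

## Task

Raise the free edge of the heavy hinged instrument plate by levering it with the steel pry bar over the ridge block, and let the bar's heavy handle down so that it keeps the plate up. Lay the wooden packing block flat on the table with one end about 4 cm under the raised edge, beside the bar, then ease the handle up so that the plate comes down gently onto the block, draw the bar out and lay it flat on the table, clear of plate and ridge block. Do not lift the plate with the fingers or disturb the bottle, canister and tin standing around.

Things in the scene. Friction and masses are not known exactly. Their poses are not given: they have to be found in the camera images.
- stand: Tilting aluminium instrument plate on two fixed hinge brackets. Origin: on the table, below the middle of the plate's free edge when down; x along that edge, y level from free edge to hinge, z up. Plate 240 mm (x, -120 to 120) by 210 mm (y, 0 to 210), 22 mm thick; down, its flat underside is 30 mm above the table. Two rubber feet, 24 mm across, below it at x = -100 and 100, y = 100 mm.
- plate (a joint): Tilt of the plate, rad: 0 down on its feet, positive with the free edge raised (0.1 rad lifts the edge by 23 mm). It turns about a level axis at stand y = 226, z = 41 mm. Plate and sensor weigh 1.2 to 1.8 kg; they fall back unless held.
- plate_edge (a point): Middle of the lower corner line of the plate's free edge; moves with the plate. The space below the edge is open. A white sensor head, 107 mm high, 104 mm across at its foot, is mounted on the plate, its axis 135 mm behind the edge.
- fulcrum: Steel ridge block (fulcrum), screwed to the table in front of the free edge. Origin: centre of its underside; axes parallel to the stand's. Foot 50 (x) by 44 (y) by 8 mm high; on it a 20 mm wide wall topped by a round ridge along x, 50 mm long, radius 10 mm, its axis 32 mm and its top 42 mm above the table.
- bar: Steel pry bar, 300 mm long, 0.75 kg. Origin: on its flat underside at the balance point, 195 mm from the tip; x along the bar to the chisel tip, z out of its top face. Dark handle from x = -105 to 25 mm, 28 mm wide, 22 mm high: grip it here. Blade beyond it 24 mm wide, 8 mm thick, 6 mm thick from x = 160 and 4 mm from x = 178; underside flat throughout.
- bar_tip (a point): The bar's chisel tip, on its underside. With the tip 15 to 30 mm under the plate's edge, the blade across the ridge and the handle end let down on the table, the bar's own weight holds the plate up, at about 0.14 rad, when it is let go.
- shim: Wooden packing block, 130 x 58 x 44 mm (x, y, z), 0.14 to 0.28 kg, lying flat, 44 mm high. Origin: centre of its underside.
- shim_end_a (a point): Centre of the lower edge of the block's end at +x.
- shim_end_b (a point): Centre of the lower edge of the block's end at -x.
- reagent_bottle: Brown bottle with blue cap, 57 mm across, 107 mm high, a bystander. Origin: centre of its underside.
- objective_case: Black canister with white lid, 47 mm across, 60 mm high, a bystander. Origin: centre of its underside.
- screw_tin: Round open tin of screws, 64 mm across, 23 mm high, a bystander. Origin: centre of its underside.
Not all that is in view belongs to the job. Of the things like the fulcrum, leave any that is yellow; of the rest the larger one is meant.

How it is judged:
By the outcome, as a careful person would: the job done as asked, in the order asked, and still so for the second after the job is handed in, with the robot touching nothing.
It also fails if it takes over 67 s, if anything falls off the work surface, if the arm or the gripper's body presses on something with over 40 N, if the wrist force passes 120 N, or if a joint passes its speed limit or range.

## Working session

There is one attempt and no reset: what is moved stays moved. The work goes in short steps, Python scripts to look and compute and a tool call to move; the robot and the scene stay as the last step left them, time stands still between calls to the robot, and variables do not carry over. Pictures are saved under pics/ and viewed, at most 10 in all, crops included, and the job is handed in when it is done.

Besides the shell and the picture viewer there is one more tool, called by a JSON object that holds its "op" and its "data". send_rows: Moves the arm, as the interface text tells. Scaled input: -1 to 1 covers 15 cm each way for a shift and pi/4 rad each way for a turn. Its arguments: {"type":"object","properties":{"rows":{"type":"array","items":{"type":"object","properties":{"x":{"type":"number","minimum":-1,"maximum":1},"y":{"type":"number","minimum":-1,"maximum":1},"z":{"type":"number","minimum":-1,"maximum":1},"wx":{"type":"number","minimum":-1,"maximum":1},"wy":{"type":"number","minimum":-1,"maximum":1},"wz":{"type":"number","minimum":-1,"maximum":1},"hand":{"type":"number"}}}}},"required":["rows"]}

```bash
ls; mkdir -p pics
python3 - <<'E'
from plant import manip, grab_frame, calibration
import cv2, numpy as np
s=manip.state(); print(s['time'],s['tool_pos'],s['tool_rot'],manip.tcp_to_grasp,s['gripper_width'])
a=grab_frame('scene');b=grab_frame('top')
cv2.imwrite('pics/scene0.png',a);cv2.imwrite('pics/top0.png',b)
for n in('scene','top','wrist'):
    c=calibration(n);R=np.array(c['R']);print(n,np.round(c['camera_matrix'],1).tolist(),np.round(-R.T@np.array(c['t']),3),np.round(R,3).tolist())
E
```

```text
pics
0.0 [ 0.26588462 -0.56493305  0.23006911] [-1.00872753e-03  9.75920465e-01  2.18124307e-01 -1.19505388e-04] 0.0187 1.0001261248379367
scene [[495.0, 0.0, 249.3], [0.0, 495.0, 191.1], [0.0, 0.0, 1.0]] [-0.08   0.994  0.974] [[-0.866, -0.499, 0.012], [-0.318, 0.534, -0.783], [0.385, -0.682, -0.621]]
top [[455.5, 0.0, 260.7], [0.0, 455.5, 190.3], [0.0, 0.0, 1.0]] [ 0.186 -0.022  1.515] [[-0.037, -0.999, -0.006], [-0.978, 0.038, -0.203], [0.203, -0.002, -0.979]]
wrist [[312.9, 0.0, 257.6], [0.0, 312.9, 192.8], [0.0, 0.0, 1.0]] [ 0.328 -0.536  0.373] [[0.427, -0.904, -0.002], [-0.87, -0.411, 0.273], [-0.248, -0.115, -0.962]]
```

View pics/top0.png

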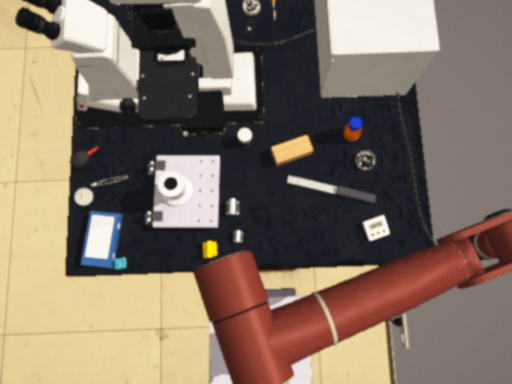

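View pics/scene0.png

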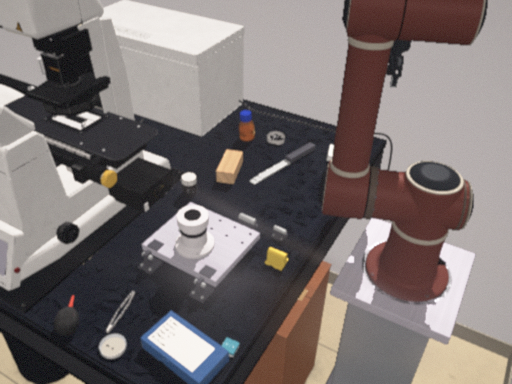

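The top view shows the plate at (187,190) with its free edge at col 219. It also shows the bar running from its tip at (289,180) to the handle end at (374,198), the shim at (292,150), the bottle at (353,129), the tin at (365,160) and the canister at (245,134). Fulcrum candidates are the larger silver one at (233,207), the smaller silver one at (238,237) and the yellow one at (210,249), so I choose (233,207). The shim and bar have no rivals. Next I take one close crop to check this choice.

```bash
cat > h.py <<'E'
from plant import manip, grab_frame, calibration
import cv2, numpy as np
from scipy.spatial.transform import Rotation as Ro
def cam(n):
    c=calibration(n);return np.array(c['camera_matrix']),np.array(c['R']),np.array(c['t'])
def ray(c,uv,z):
    K,R,t=c;o=-R.T@t;d=R.T@np.linalg.solve(K,[uv[0],uv[1],1]);return o+d*(z-o[2])/d[2]
def proj(c,X):
    K,R,t=c;p=K@(R@np.array(X)+t);return p[:2]/p[2]
def st():
    s=manip.state();q=s['tool_rot'];return s,np.array(s['tool_pos']),Ro.from_quat([q[1],q[2],q[3],q[0]])
E
python3 - <<'E'
from h import *
b=cv2.imread('pics/top0.png')
cv2.imwrite('pics/crop0.png',cv2.resize(b[110:270,140:390],None,fx=3,fy=3,interpolation=cv2.INTER_CUBIC))
c=cam('top')
for n,uv,z in [('ful',(233,207),.03),('small',(238,237),.03),('tip',(289,180),.004),('hend',(374,198),.02),('edge1',(219,155),.052),('edge2',(219,228),.052),('shim',(292,150),.044),('bottle',(355,122),.107),('can',(245,134),.06),('tin',(365,160),.01)]:
    print(n,ray(c,uv,z).round(3))
E
```

```text
ful [0.442 0.068 0.03 ]
small [0.342 0.054 0.03 ]
tip [ 0.532 -0.123  0.004]
hend [ 0.456 -0.402  0.02 ]
edge1 [0.616 0.109 0.052]
edge2 [0.371 0.114 0.052]
shim [ 0.626 -0.136  0.044]
bottle [ 0.694 -0.34   0.107]
can [0.683 0.02  0.06 ]
tin [ 0.591 -0.386  0.01 ]
```

View pics/crop0.png

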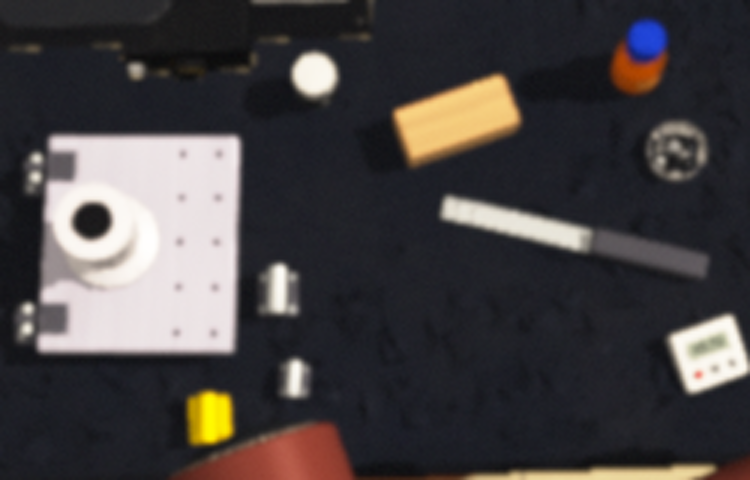

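The crop confirms it: the larger silver ridge is at crop (279,290), its small twin at (295,378) and the yellow one at (210,418). Now I measure with masks.

```bash
cat > m.py <<'E'
from h import *
def blob(m,near):
    n,l,s,c=cv2.connectedComponentsWithStats(m.astype('uint8'))
    i=1+np.argmin(np.hypot(*(c[1:]-near).T)+1e3*(s[1:,4]<15));return l==i
def rect(m,c,z):
    v,u=np.nonzero(m);P=np.array([ray(c,p,z)[:2] for p in zip(u,v)],'float32')
    r=cv2.minAreaRect(P);return np.round(r[0],4),np.round(r[1],4),round(r[2],1),cv2.boxPoints(r).round(4).tolist()
E
python3 - <<'E'
from m import *
b=cv2.imread('pics/top0.png');c=cam('top');h=cv2.cvtColor(b,cv2.COLOR_BGR2HSV);V=h[...,2].astype(int);S=h[...,1]
for n,near,m,z in [('shim',(292,150),(S>80)&(V>120)&(h[...,0]<30),.044),('blade',(312,186),(V>120)&(S<70),.008),
  ('plate',(195,190),(V>120)&(S<70),.052),('ful',(233,207),(V>120)&(S<70),.038),('ful_lo',(233,207),(V>60)&(S<90),.02)]:
    print(n,rect(blob(m,near),c,z))
hm=blob((V>48)&(S<110),(330,190));print('bar',rect(hm,c,.01))
print(h[185:200:2,355].tolist(), h[200:214:2,233].tolist())
E
```

```text
shim (array([ 0.6298, -0.1358]), array([0.0674, 0.1347]), 17.5, [[0.5774000287055969, -0.08169999718666077], [0.617900013923645, -0.2101999968290329], [0.682200014591217, -0.1899999976158142], [0.641700029373169, -0.061500001698732376]])
blade (array([ 0.5143, -0.1978]), array([0.1701, 0.029 ]), 74.1, [[0.4771000146865845, -0.27570000290870667], [0.5049999952316284, -0.28360000252723694], [0.5515999794006348, -0.11999999731779099], [0.5236999988555908, -0.11209999769926071]])
plate (array([0.4994, 0.2191]), array([0.2144, 0.2415]), 87.8, [[0.37450000643730164, 0.11670000106096268], [0.6158000230789185, 0.10719999670982361], [0.6241999864578247, 0.3215000033378601], [0.3828999996185303, 0.33090001344680786]])
ful (array([0.4441, 0.066 ]), array([0.0297, 0.0536]), 88.4, [[0.41690000891685486, 0.051899999380111694], [0.47040000557899475, 0.05050000175833702], [0.47130000591278076, 0.08009999990463257], [0.41769999265670776, 0.08160000294446945]])
ful_lo (array([0.4473, 0.0704]), array([0.0434, 0.061 ]), 88.4, [[0.41620001196861267, 0.04960000142455101], [0.4772000014781952, 0.0478999987244606], [0.47839999198913574, 0.09130000323057175], [0.4174000024795532, 0.09300000220537186]])
bar (array([ 0.4964, -0.2619]), array([0.3098, 0.0373]), 74.2, [[0.43619999289512634, -0.4059000015258789], [0.47209998965263367, -0.41609999537467957], [0.5565999746322632, -0.11800000071525574], [0.5206999778747559, -0.10779999941587448]])
[[114, 65, 39], [116, 54, 38], [132, 24, 53], [156, 15, 87], [160, 16, 93], [150, 11, 91], [143, 14, 75], [135, 29, 35]] [[24, 5, 250], [20, 6, 251], [21, 7, 250], [21, 7, 249], [20, 9, 248], [20, 9, 246], [19, 12, 240]]
```

```bash
cat > p.py <<'E'
from h import *
import json,sys,os
# tool pose from yaw of tool x and pitch th (>0: tool x axis dips), tool pointing down
def rot(yaw,th=0.): return Ro.from_euler('ZYX',[yaw,th,0])*Ro.from_euler('x',np.pi)
def load():
    if os.path.exists('cmd.json'): d=json.load(open('cmd.json'));return np.array(d[0]),Ro.from_quat(d[1])
    return np.array([.266,-.566,.231]),st()[2]
def save(p,R): json.dump([list(p),list(R.as_quat())],open('cmd.json','w'))
def plan(p,R,n):
    p0,R0=load();w=(R0.inv()*R).as_rotvec()/n
    A=sum(Ro.from_rotvec(w*k).as_matrix() for k in range(n))
    v=np.linalg.solve(A,R0.inv().apply(np.array(p)-p0))
    V=np.round(v/.15,4);W=np.round(w/(np.pi/4),4)
    assert np.linalg.norm(V)<.275 and np.linalg.norm(W)<.158,(V,W)
    print(f'n={n} "x":{V[0]},"y":{V[1]},"z":{V[2]},"wx":{W[0]},"wy":{W[1]},"wz":{W[2]}')
    for k in range(n): p0=p0+R0.apply(V*.15);R0=R0*Ro.from_rotvec(W*np.pi/4)
    save(p0,R0);return p0
def rep():
    s,p,R=st();c,C=load();print('t',round(s['time'],2),'p',p.round(4),'cmd',c.round(4),'dR',(C.inv()*R).as_rotvec().round(3),'F',np.round(s['contact_force'],1),'g',round(s['gripper_width'],3),round(s['grasp_force'],1))
E
python3 - <<'E'
from p import *
plan([.4787,-.3245,.12],rot(1.295),10)
E
```

```text
n=10 "x":0.2211,"y":-0.0052,"z":0.0741,"wx":-0.0002,"wy":-0.0001,"wz":-0.1089
```

{"op": "send_rows", "data": {"rows": [{"x": 0.2211, "y": -0.0052, "z": 0.0741, "wx": -0.0002, "wy": -0.0001, "wz": -0.1089, "hand": 1}, {"x": 0.2211, "y": -0.0052, "z": 0.0741, "wx": -0.0002, "wy": -0.0001, "wz": -0.1089, "hand": 1}, {"x": 0.2211, "y": -0.0052, "z": 0.0741, "wx": -0.0002, "wy": -0.0001, "wz": -0.1089, "hand": 1}, {"x": 0.2211, "y": -0.0052, "z": 0.0741, "wx": -0.0002, "wy": -0.0001, "wz": -0.1089, "hand": 1}, {"x": 0.2211, "y": -0.0052, "z": 0.0741, "wx": -0.0002, "wy": -0.0001, "wz": -0.1089, "hand": 1}, {"x": 0.2211, "y": -0.0052, "z": 0.0741, "wx": -0.0002, "wy": -0.0001, "wz": -0.1089, "hand": 1}, {"x": 0.2211, "y": -0.0052, "z": 0.0741, "wx": -0.0002, "wy": -0.0001, "wz": -0.1089, "hand": 1}, {"x": 0.2211, "y": -0.0052, "z": 0.0741, "wx": -0.0002, "wy": -0.0001, "wz": -0.1089, "hand": 1}, {"x": 0.2211, "y": -0.0052, "z": 0.0741, "wx": -0.0002, "wy": -0.0001, "wz": -0.1089, "hand": 1}, {"x": 0.2211, "y": -0.0052, "z": 0.0741, "wx": -0.0002, "wy": -0.0001, "wz": -0.1089, "hand": 1}]}}

```text
time: 0.93
tool_pos: [0.4795, -0.3225, 0.119]
tool_rot: [0.001, 0.796, 0.605, -0.0]
contact_force: [0.5, -0.4, 0.6]
gripper_width: 1.002
grasp_force: 0.0
```

Run:
```python
from p import *
rep()
c=cam('wrist');a=grab_frame('wrist');cv2.imwrite('pics/w1.png',a);np.savez('w1.npz',K=c[0],R=c[1],t=c[2])
rep()
tb=cam('top')
for X in [(.537,-.1176,.004),(.4841+.025*.272,-.3052+.025*.962,.022),(.4841-.105*.272,-.3052-.105*.962,.02),(.444,.067,.042),(.374,.1167,.052)]: print(proj(c,X).round(1))
```

```text
t 0.93 p [ 0.4795 -0.3225  0.119 ] cmd [ 0.4788 -0.3245  0.12  ] dR [-0.001 -0.001 -0.004] F [ 0.5 -0.4  0.6] g 1.002 0.0
t 0.98 p [ 0.4795 -0.3162  0.1157] cmd [ 0.4788 -0.3245  0.12  ] dR [ 0.004  0.005 -0.011] F [ 1.5  3.3 -1.8] g 1.001 0.0
[ 258.6 -121.9]
[257.5 138.9]
[256.8 287.9]
[ -77.  -644.3]
[-356.5 -848. ]
```

View pics/w1.png

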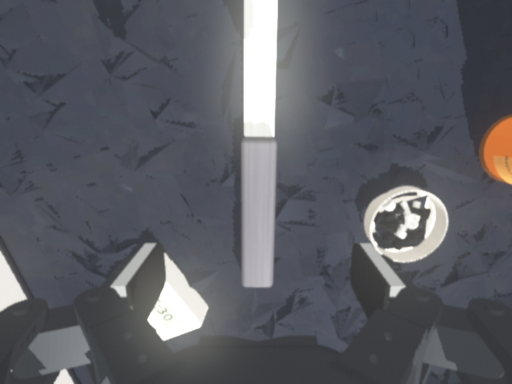

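The handle spans (259,138) to (257,287) in the wrist view, within 1–2 px of the prediction. The tin, top-right of the right finger, is clear. I descend and grip.

Run:
```python
from p import *
rep()
print(plan([.4787,-.3245,.004],rot(1.295),6))
```

```text
t 0.98 p [ 0.4795 -0.3162  0.1157] cmd [ 0.4788 -0.3245  0.12  ] dR [ 0.004  0.005 -0.011] F [ 1.5  3.3 -1.8] g 1.001 0.0
n=6 "x":-0.0001,"y":-0.0001,"z":0.1289,"wx":0.0,"wy":-0.0,"wz":0.0
[ 0.47868239 -0.32452952  0.00396465]
```

{"op": "send_rows", "data": {"rows": [{"z": 0, "hand": 0.5}, {"z": 0.1289, "hand": 0.3}, {"z": 0.1289, "hand": 0.3}, {"z": 0.1289, "hand": 0.3}, {"z": 0.1289, "hand": 0.3}, {"z": 0.1289, "hand": 0.3}, {"z": 0.1289, "hand": 0.3}, {"z": 0, "hand": 0.3}, {"z": 0, "hand": 0.3}, {"z": 0, "hand": 0.3}]}}

```text
invalid input at $.rows[0]: expected keys x, y, z, wx, wy, wz, hand
```

{"op": "send_rows", "data": {"rows": [{"z": 0, "hand": -1}, {"z": 0, "hand": -1}, {"z": 0, "hand": -1}, {"z": 0, "hand": -1}, {"z": 0, "hand": -1}, {"z": 0, "hand": -1}, {"z": 0, "hand": -1}, {"z": 0, "hand": -1}, {"z": 0, "hand": -1}, {"z": 0, "hand": -1}]}}

```text
invalid input at $.rows[0]: expected keys x, y, z, wx, wy, wz, hand
```

Run:
```python
from p import *
rep()
plan([.4787,-.3245,.15],rot(1.295),5)
# fulcrum/plate measured; hover of bar before insertion
```

```text
t 0.98 p [ 0.4795 -0.3162  0.1157] cmd [ 0.4787 -0.3245  0.004 ] dR [ 0.004  0.005 -0.011] F [ 1.5  3.3 -1.8] g 1.001 0.0
n=5 "x":0.0001,"y":0.0,"z":-0.1947,"wx":0.0,"wy":-0.0001,"wz":0.0
```

{"op": "send_rows", "data": {"rows": [{"x": 0, "y": 0, "z": 0, "wx": 0, "wy": 0, "wz": 0, "hand": 0.3}, {"x": 0, "y": 0, "z": 0.1289, "wx": 0, "wy": 0, "wz": 0, "hand": 0.3}, {"x": 0, "y": 0, "z": 0.1289, "wx": 0, "wy": 0, "wz": 0, "hand": 0.3}, {"x": 0, "y": 0, "z": 0.1289, "wx": 0, "wy": 0, "wz": 0, "hand": 0.3}, {"x": 0, "y": 0, "z": 0.1289, "wx": 0, "wy": 0, "wz": 0, "hand": 0.3}, {"x": 0, "y": 0, "z": 0.1289, "wx": 0, "wy": 0, "wz": 0, "hand": 0.3}, {"x": 0, "y": 0, "z": 0.1289, "wx": 0, "wy": 0, "wz": 0, "hand": 0.3}, {"x": 0, "y": 0, "z": 0, "wx": 0, "wy": 0, "wz": 0, "hand": 0.3}, {"x": 0, "y": 0, "z": 0, "wx": 0, "wy": 0, "wz": 0, "hand": 0.3}, {"x": 0, "y": 0, "z": 0, "wx": 0, "wy": 0, "wz": 0, "hand": 0.3}]}}

```text
time: 1.82
tool_pos: [0.4795, -0.3256, 0.0053]
tool_rot: [0.002, 0.798, 0.603, -0.0]
contact_force: [1.2, 0.1, 0.4]
gripper_width: 0.651
grasp_force: 0.0
```

{"op": "send_rows", "data": {"rows": [{"x": 0, "y": 0, "z": 0, "wx": 0, "wy": 0, "wz": 0, "hand": -1}, {"x": 0, "y": 0, "z": 0, "wx": 0, "wy": 0, "wz": 0, "hand": -1}, {"x": 0, "y": 0, "z": 0, "wx": 0, "wy": 0, "wz": 0, "hand": -1}, {"x": 0, "y": 0, "z": 0, "wx": 0, "wy": 0, "wz": 0, "hand": -1}, {"x": 0, "y": 0, "z": 0, "wx": 0, "wy": 0, "wz": 0, "hand": -1}, {"x": 0, "y": 0, "z": 0, "wx": 0, "wy": 0, "wz": 0, "hand": -1}, {"x": 0, "y": 0, "z": 0, "wx": 0, "wy": 0, "wz": 0, "hand": -1}, {"x": 0, "y": 0, "z": 0, "wx": 0, "wy": 0, "wz": 0, "hand": -1}, {"x": 0, "y": 0, "z": 0, "wx": 0, "wy": 0, "wz": 0, "hand": -1}, {"x": 0, "y": 0, "z": 0, "wx": 0, "wy": 0, "wz": 0, "hand": -1}]}}

```text
time: 2.65
tool_pos: [0.4798, -0.3253, 0.0059]
tool_rot: [0.002, 0.798, 0.603, -0.0]
contact_force: [-2.6, -0.5, 5.6]
gripper_width: 0.311
grasp_force: 63.1
```

{"op": "send_rows", "data": {"rows": [{"x": 0, "y": 0, "z": -0.1947, "wx": 0, "wy": 0, "wz": 0, "hand": -1}, {"x": 0, "y": 0, "z": -0.1947, "wx": 0, "wy": 0, "wz": 0, "hand": -1}, {"x": 0, "y": 0, "z": -0.1947, "wx": 0, "wy": 0, "wz": 0, "hand": -1}, {"x": 0, "y": 0, "z": -0.1947, "wx": 0, "wy": 0, "wz": 0, "hand": -1}, {"x": 0, "y": 0, "z": -0.1947, "wx": 0, "wy": 0, "wz": 0, "hand": -1}, {"x": 0, "y": 0, "z": 0, "wx": 0, "wy": 0, "wz": 0, "hand": -1}, {"x": 0, "y": 0, "z": 0, "wx": 0, "wy": 0, "wz": 0, "hand": -1}, {"x": 0, "y": 0, "z": 0, "wx": 0, "wy": 0, "wz": 0, "hand": -1}, {"x": 0, "y": 0, "z": 0, "wx": 0, "wy": 0, "wz": 0, "hand": -1}, {"x": 0, "y": 0, "z": 0, "wx": 0, "wy": 0, "wz": 0, "hand": -1}]}}

```text
time: 3.48
tool_pos: [0.4774, -0.3228, 0.1464]
tool_rot: [-0.002, 0.798, 0.603, -0.001]
contact_force: [0.4, 0.1, -7.1]
gripper_width: 0.309
grasp_force: 61.9
```

Run:
```python
from p import *
rep()
a=cv2.imread('pics/scene0.png');b=cv2.imread('pics/top0.png')
A=cv2.resize(a[190:290,130:310],None,fx=4,fy=4,interpolation=cv2.INTER_CUBIC)
B=cv2.resize(b[145:235,145:250],None,fx=4,fy=4,interpolation=cv2.INTER_CUBIC)
o=np.zeros((590,720,3),'uint8')
o[:400]=A
B2=cv2.resize(b[190:237,213:257],None,fx=4,fy=4,interpolation=cv2.INTER_CUBIC);o[400:588,:176]=B2
cw=cam('wrist')
w=grab_frame('top');cv2.imwrite('pics/top1.png',w);c=cv2.resize(w[165:212,270:390],None,fx=4,fy=4,interpolation=cv2.INTER_CUBIC);o[400:588,200:680]=c
cv2.imwrite('pics/m1.png',o)
```

```text
t 3.48 p [ 0.4774 -0.3228  0.1464] cmd [ 0.4787 -0.3245  0.15  ] dR [0.004 0.001 0.   ] F [ 0.4  0.1 -7.1] g 0.309 61.9
```

View pics/m1.png

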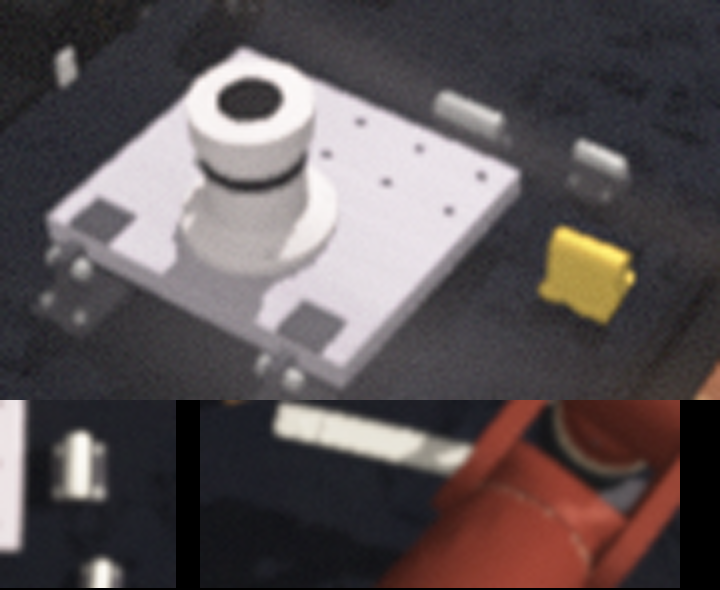

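Run:
```python
from p import *
S=cam('scene');T=cam('top')
def tri(us,ut):
    A=[];b=[]
    for (K,R,t),u in((S,us),(T,ut)):
        P=K@np.c_[R,t]
        for i in(0,1): r=u[i]*P[2]-P[i];A.append(r[:3]);b.append(-r[3])
    return np.linalg.lstsq(np.array(A),np.array(b),rcond=None)[0].round(4)
print('ridge',tri((247.5,218.5),(232.75,206.2)),ray(S,(247.5,218.5),.040).round(4),ray(T,(232.75,206.2),.041).round(4))
print('foot top view', ray(T,(226.75,210),.008).round(4),ray(T,(239.5,210),.008).round(4))
for u in ((260,233.75),(191.2,201.7)): print('corner S',ray(S,u,.052).round(4))
print('corner T',ray(T,(219.2,227.5),.052).round(4),ray(T,(219.9,155),.052).round(4))
print('tip',ray(T,(288.75,170),.144).round(4))
s,p,R=st();print('pred tip',p+R.apply([.215,0,.006]), 'tilt',R.as_matrix().round(3).tolist())
```

```text
ridge [0.4456 0.0693 0.0296] [0.4404 0.0795 0.04  ] [0.4429 0.0683 0.041 ]
foot top view [0.4365 0.0907 0.008 ] [0.4349 0.0481 0.008 ]
corner S [0.3735 0.1276 0.052 ]
corner S [0.6117 0.1114 0.052 ]
corner T [0.373  0.1131 0.052 ] [0.6158 0.1061 0.052 ]
tip [ 0.5321 -0.1145  0.144 ]
pred tip [ 0.53621111 -0.11620799  0.14116876] tilt [[0.272, 0.962, -0.003], [0.962, -0.272, 0.002], [0.001, -0.003, -1.0]]
```

```bash
cat >> p.py <<'E'
YAW=1.532;D=np.array([np.cos(YAW),np.sin(YAW)]);RID=np.array([.4435,.069])
TIP=np.array([.216,0,.006])
def tcp(s,z,th):  # tip underside s ahead of the ridge axis at height z, pitch th
    R=rot(YAW,th);return np.r_[RID+s*D,z]-R.apply(TIP),R
def line(s,th,gap): return .032+(.010+gap)/np.cos(th)-s*np.tan(th)
def tipnow():
    s,p,R=st();t=p+R.apply(TIP);x=R.apply([1,0,0]);th=-np.arcsin(x[2]);d=t[:2]-RID;sv=d@D
    print('tip s',round(sv,4),'lat',round(float(d@[D[1],-D[0]]),4),'z',round(t[2],4),'th',round(th,3),'yaw',round(np.arctan2(x[1],x[0]),3),'gap',round((t[2]-.032+sv*np.tan(th))*np.cos(th)-.010,4),'edgeUnder',round(line(.043,th,0)+0,4))
E
python3 - <<'E'
from p import *
th=.55;s=-.013
print(plan(*tcp(s,line(s,th,.004),th),10))
E
```

```text
n=10 "x":0.1202,"y":-0.0503,"z":-0.048,"wx":-0.0083,"wy":-0.0697,"wz":-0.0294
[ 0.43591725 -0.12479573  0.17444757]
```

{"op": "send_rows", "data": {"rows": [{"x": 0.1202, "y": -0.0503, "z": -0.048, "wx": -0.0083, "wy": -0.0697, "wz": -0.0294, "hand": -1}, {"x": 0.1202, "y": -0.0503, "z": -0.048, "wx": -0.0083, "wy": -0.0697, "wz": -0.0294, "hand": -1}, {"x": 0.1202, "y": -0.0503, "z": -0.048, "wx": -0.0083, "wy": -0.0697, "wz": -0.0294, "hand": -1}, {"x": 0.1202, "y": -0.0503, "z": -0.048, "wx": -0.0083, "wy": -0.0697, "wz": -0.0294, "hand": -1}, {"x": 0.1202, "y": -0.0503, "z": -0.048, "wx": -0.0083, "wy": -0.0697, "wz": -0.0294, "hand": -1}, {"x": 0.1202, "y": -0.0503, "z": -0.048, "wx": -0.0083, "wy": -0.0697, "wz": -0.0294, "hand": -1}, {"x": 0.1202, "y": -0.0503, "z": -0.048, "wx": -0.0083, "wy": -0.0697, "wz": -0.0294, "hand": -1}, {"x": 0.1202, "y": -0.0503, "z": -0.048, "wx": -0.0083, "wy": -0.0697, "wz": -0.0294, "hand": -1}, {"x": 0.1202, "y": -0.0503, "z": -0.048, "wx": -0.0083, "wy": -0.0697, "wz": -0.0294, "hand": -1}, {"x": 0.1202, "y": -0.0503, "z": -0.048, "wx": -0.0083, "wy": -0.0697, "wz": -0.0294, "hand": -1}]}}

```text
time: 4.37
tool_pos: [0.4355, -0.1229, 0.1733]
tool_rot: [0.189, 0.693, 0.667, -0.196]
contact_force: [0.4, 0.5, -7.2]
gripper_width: 0.31
grasp_force: 62.1
```

{"op": "send_rows", "data": {"rows": [{"x": 0, "y": 0, "z": 0, "wx": 0, "wy": 0, "wz": 0, "hand": -1}, {"x": 0, "y": 0, "z": 0, "wx": 0, "wy": 0, "wz": 0, "hand": -1}, {"x": 0, "y": 0, "z": 0, "wx": 0, "wy": 0, "wz": 0, "hand": -1}, {"x": 0, "y": 0, "z": 0, "wx": 0, "wy": 0, "wz": 0, "hand": -1}, {"x": 0, "y": 0, "z": 0, "wx": 0, "wy": 0, "wz": 0, "hand": -1}, {"x": 0, "y": 0, "z": 0, "wx": 0, "wy": 0, "wz": 0, "hand": -1}, {"x": 0, "y": 0, "z": 0, "wx": 0, "wy": 0, "wz": 0, "hand": -1}, {"x": 0, "y": 0, "z": 0, "wx": 0, "wy": 0, "wz": 0, "hand": -1}, {"x": 0, "y": 0, "z": 0, "wx": 0, "wy": 0, "wz": 0, "hand": -1}, {"x": 0, "y": 0, "z": 0, "wx": 0, "wy": 0, "wz": 0, "hand": -1}]}}

```text
time: 5.2
tool_pos: [0.4361, -0.1246, 0.1742]
tool_rot: [0.189, 0.694, 0.667, -0.196]
contact_force: [0.2, -0.4, -8.2]
gripper_width: 0.309
grasp_force: 62.0
```

Run:
```python
from p import *
rep();tipnow()
a=grab_frame('scene');b=grab_frame('top');cv2.imwrite('pics/s2.png',a);cv2.imwrite('pics/t2.png',b)
A=cv2.resize(a[150:270,190:370],None,fx=4,fy=4,interpolation=cv2.INTER_CUBIC)
B=cv2.resize(b[180:235,205:330],None,fx=2,fy=2,interpolation=cv2.INTER_CUBIC)
A[:110,:250]=B;cv2.imwrite('pics/m2.png',A)
s,p,R=st();t=p+R.apply(TIP);print('pred px scene',proj(cam('scene'),t),'top',proj(cam('top'),t))
```

```text
t 5.2 p [ 0.4361 -0.1246  0.1742] cmd [ 0.4359 -0.1248  0.1744] dR [-0.    -0.001  0.001] F [ 0.2 -0.4 -8.2] g 0.309 62.0
tip s -0.0129 lat 0.0003 z 0.0559 th 0.551 yaw 1.531 gap 0.0036 edgeUnder 0.0173
pred px scene [250.787813   209.33625681] top [236.16355191 205.18079627]
```

View pics/m2.png

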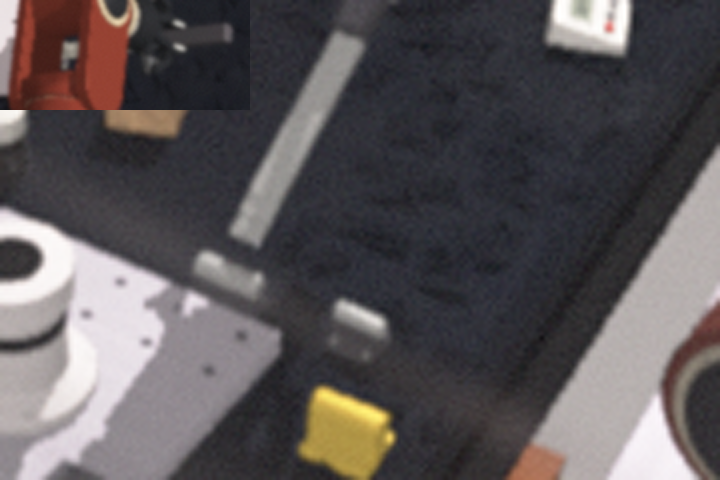

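The tip is at crop (247,240), which is scene (251.8,210), against a prediction of (250.8,209.3). It lines up with the middle of the ridge at crop (230,275), so I slide it in.

Run:
```python
from p import *
th=.55;s=.064
print(plan(*tcp(s,line(s,th,.001),th),8))
```

```text
n=8 "x":0.0768,"y":0.0001,"z":0.0025,"wx":0.0,"wy":0.0,"wz":0.0
[ 0.4390206  -0.04786877  0.1237022 ]
```

{"op": "send_rows", "data": {"rows": [{"x": 0.0768, "y": 0, "z": 0.0025, "wx": 0, "wy": 0, "wz": 0, "hand": -1}, {"x": 0.0768, "y": 0, "z": 0.0025, "wx": 0, "wy": 0, "wz": 0, "hand": -1}, {"x": 0.0768, "y": 0, "z": 0.0025, "wx": 0, "wy": 0, "wz": 0, "hand": -1}, {"x": 0.0768, "y": 0, "z": 0.0025, "wx": 0, "wy": 0, "wz": 0, "hand": -1}, {"x": 0.0768, "y": 0, "z": 0.0025, "wx": 0, "wy": 0, "wz": 0, "hand": -1}, {"x": 0.0768, "y": 0, "z": 0.0025, "wx": 0, "wy": 0, "wz": 0, "hand": -1}, {"x": 0.0768, "y": 0, "z": 0.0025, "wx": 0, "wy": 0, "wz": 0, "hand": -1}, {"x": 0.0768, "y": 0, "z": 0.0025, "wx": 0, "wy": 0, "wz": 0, "hand": -1}, {"x": 0, "y": 0, "z": 0, "wx": 0, "wy": 0, "wz": 0, "hand": -1}, {"x": 0, "y": 0, "z": 0, "wx": 0, "wy": 0, "wz": 0, "hand": -1}]}}

```text
time: 6.13
tool_pos: [0.4394, -0.047, 0.1233]
tool_rot: [0.189, 0.693, 0.668, -0.196]
contact_force: [-0.7, 2.0, -6.1]
gripper_width: 0.311
grasp_force: 62.3
```

Run:
```python
from p import *
rep();tipnow()
a=grab_frame('scene');cv2.imwrite('pics/s3.png',a)
# lowering sequence plans: pitch .55 -> .20 -> 0 -> -.17, sliding none: contact point keeps tip distance constant-ish
def go(L,th,gap,n):
    s=L*np.cos(th); print(th,plan(*tcp(s,line(s,th,gap),th),n))
L=.064/np.cos(.55)
go(.0735,.2,.001,10)
```

```text
t 6.13 p [ 0.4394 -0.047   0.1233] cmd [ 0.439  -0.0479  0.1237] dR [-0.001 -0.001 -0.001] F [-0.7  2.  -6.1] g 0.311 62.3
tip s 0.0648 lat 0.0003 z 0.0051 th 0.551 yaw 1.533 gap 0.001 edgeUnder 0.0173
n=10 "x":-0.0015,"y":-0.0,"z":0.0342,"wx":0.0,"wy":0.0446,"wz":0.0
0.2 [ 0.43818565 -0.06944827  0.07740105]
```

Run:
```python
from p import *
save([.4390206,-.04786877,.1237022],rot(YAW,.55))
for s,th in((.066,.25),(.067,.05),(.068,-.15)): print(th,plan(*tcp(s,line(s,th,0),th),10))
```

```text
n=10 "x":-0.0047,"y":-0.0,"z":0.0306,"wx":0.0,"wy":0.0382,"wz":0.0
0.25 [ 0.43805617 -0.07271509  0.08468585]
n=10 "x":-0.0012,"y":-0.0,"z":0.02,"wx":-0.0,"wy":0.0255,"wz":0.0
0.05 [ 0.43780245 -0.07925159  0.05540335]
n=10 "x":0.0005,"y":-0.0,"z":0.0196,"wx":-0.0,"wy":0.0254,"wz":0.0
-0.15 [ 0.43787707 -0.07732907  0.02610515]
```

{"op": "send_rows", "data": {"rows": [{"x": -0.0047, "y": 0, "z": 0.0306, "wx": 0, "wy": 0.0382, "wz": 0, "hand": -1}, {"x": -0.0047, "y": 0, "z": 0.0306, "wx": 0, "wy": 0.0382, "wz": 0, "hand": -1}, {"x": -0.0047, "y": 0, "z": 0.0306, "wx": 0, "wy": 0.0382, "wz": 0, "hand": -1}, {"x": -0.0047, "y": 0, "z": 0.0306, "wx": 0, "wy": 0.0382, "wz": 0, "hand": -1}, {"x": -0.0047, "y": 0, "z": 0.0306, "wx": 0, "wy": 0.0382, "wz": 0, "hand": -1}, {"x": -0.0047, "y": 0, "z": 0.0306, "wx": 0, "wy": 0.0382, "wz": 0, "hand": -1}, {"x": -0.0047, "y": 0, "z": 0.0306, "wx": 0, "wy": 0.0382, "wz": 0, "hand": -1}, {"x": -0.0047, "y": 0, "z": 0.0306, "wx": 0, "wy": 0.0382, "wz": 0, "hand": -1}, {"x": -0.0047, "y": 0, "z": 0.0306, "wx": 0, "wy": 0.0382, "wz": 0, "hand": -1}, {"x": -0.0047, "y": 0, "z": 0.0306, "wx": 0, "wy": 0.0382, "wz": 0, "hand": -1}]}}

```text
time: 7.02
tool_pos: [0.4383, -0.0715, 0.0843]
tool_rot: [0.086, 0.716, 0.687, -0.088]
contact_force: [1.2, 9.8, -7.8]
gripper_width: 0.306
grasp_force: 62.3
```

Run:
```python
from p import *
rep();tipnow()
```

```text
t 7.02 p [ 0.4383 -0.0715  0.0843] cmd [ 0.4379 -0.0773  0.0261] dR [-0.002 -0.396  0.001] F [ 1.2  9.8 -7.8] g 0.306 62.3
tip s 0.0674 lat 0.0007 z 0.0259 th 0.246 yaw 1.53 gap 0.0005 edgeUnder 0.0315
```

{"op": "send_rows", "data": {"rows": [{"x": -0.0012, "y": 0, "z": 0.02, "wx": 0, "wy": 0.0255, "wz": 0, "hand": -1}, {"x": -0.0012, "y": 0, "z": 0.02, "wx": 0, "wy": 0.0255, "wz": 0, "hand": -1}, {"x": -0.0012, "y": 0, "z": 0.02, "wx": 0, "wy": 0.0255, "wz": 0, "hand": -1}, {"x": -0.0012, "y": 0, "z": 0.02, "wx": 0, "wy": 0.0255, "wz": 0, "hand": -1}, {"x": -0.0012, "y": 0, "z": 0.02, "wx": 0, "wy": 0.0255, "wz": 0, "hand": -1}, {"x": -0.0012, "y": 0, "z": 0.02, "wx": 0, "wy": 0.0255, "wz": 0, "hand": -1}, {"x": -0.0012, "y": 0, "z": 0.02, "wx": 0, "wy": 0.0255, "wz": 0, "hand": -1}, {"x": -0.0012, "y": 0, "z": 0.02, "wx": 0, "wy": 0.0255, "wz": 0, "hand": -1}, {"x": -0.0012, "y": 0, "z": 0.02, "wx": 0, "wy": 0.0255, "wz": 0, "hand": -1}, {"x": -0.0012, "y": 0, "z": 0.02, "wx": 0, "wy": 0.0255, "wz": 0, "hand": -1}]}}

```text
time: 7.85
tool_pos: [0.4379, -0.0779, 0.0552]
tool_rot: [0.017, 0.721, 0.693, -0.017]
contact_force: [1.6, 10.4, -6.5]
gripper_width: 0.315
grasp_force: 62.2
```

{"op": "send_rows", "data": {"rows": [{"x": 0.0005, "y": 0, "z": 0.0196, "wx": 0, "wy": 0.0254, "wz": 0, "hand": -1}, {"x": 0.0005, "y": 0, "z": 0.0196, "wx": 0, "wy": 0.0254, "wz": 0, "hand": -1}, {"x": 0.0005, "y": 0, "z": 0.0196, "wx": 0, "wy": 0.0254, "wz": 0, "hand": -1}, {"x": 0.0005, "y": 0, "z": 0.0196, "wx": 0, "wy": 0.0254, "wz": 0, "hand": -1}, {"x": 0.0005, "y": 0, "z": 0.0196, "wx": 0, "wy": 0.0254, "wz": 0, "hand": -1}, {"x": 0.0005, "y": 0, "z": 0.0196, "wx": 0, "wy": 0.0254, "wz": 0, "hand": -1}, {"x": 0.0005, "y": 0, "z": 0.0196, "wx": 0, "wy": 0.0254, "wz": 0, "hand": -1}, {"x": 0.0005, "y": 0, "z": 0.0196, "wx": 0, "wy": 0.0254, "wz": 0, "hand": -1}, {"x": 0.0005, "y": 0, "z": 0.0196, "wx": 0, "wy": 0.0254, "wz": 0, "hand": -1}, {"x": 0.0005, "y": 0, "z": 0.0196, "wx": 0, "wy": 0.0254, "wz": 0, "hand": -1}]}}

```text
time: 8.68
tool_pos: [0.4383, -0.0777, 0.0266]
tool_rot: [-0.051, 0.718, 0.692, 0.054]
contact_force: [1.1, 6.2, -4.4]
gripper_width: 0.312
grasp_force: 62.2
```

Run:
```python
from p import *
rep();tipnow()
a=grab_frame('scene');cv2.imwrite('pics/s4.png',a)
cv2.imwrite('pics/m4.png',cv2.resize(a[150:270,150:330],None,fx=4,fy=4,interpolation=cv2.INTER_CUBIC))
s=.068;th=-.185
print(plan(*tcp(s,line(s,th,0),th),5))
```

```text
t 8.68 p [ 0.4383 -0.0777  0.0266] cmd [ 0.4379 -0.0773  0.0261] dR [-0.001 -0.002 -0.001] F [ 1.1  6.2 -4.4] g 0.312 62.2
tip s 0.0677 lat 0.0003 z 0.0526 th -0.148 yaw 1.533 gap 0.0004 edgeUnder 0.0485
n=5 "x":0.0002,"y":-0.0001,"z":0.0069,"wx":-0.0,"wy":0.009,"wz":0.0
[ 0.43784063 -0.07633444  0.02102425]
```

View pics/m4.png

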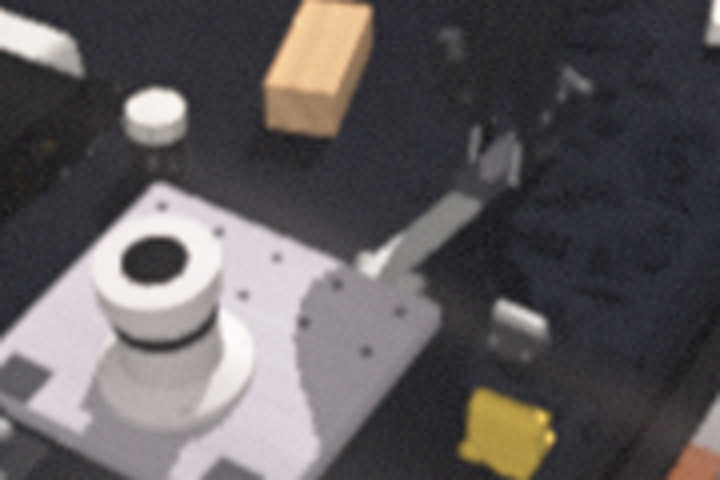

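The plate edge has come up onto the blade at crop (400,280). Everything else looks untouched. I let the handle end down and release.

{"op": "send_rows", "data": {"rows": [{"x": 0.0002, "y": 0, "z": 0.0069, "wx": 0, "wy": 0.009, "wz": 0, "hand": -1}, {"x": 0.0002, "y": 0, "z": 0.0069, "wx": 0, "wy": 0.009, "wz": 0, "hand": -1}, {"x": 0.0002, "y": 0, "z": 0.0069, "wx": 0, "wy": 0.009, "wz": 0, "hand": -1}, {"x": 0.0002, "y": 0, "z": 0.0069, "wx": 0, "wy": 0.009, "wz": 0, "hand": -1}, {"x": 0.0002, "y": 0, "z": 0.0069, "wx": 0, "wy": 0.009, "wz": 0, "hand": -1}, {"x": 0, "y": 0, "z": 0, "wx": 0, "wy": 0, "wz": 0, "hand": -1}, {"x": 0, "y": 0, "z": 0, "wx": 0, "wy": 0, "wz": 0, "hand": -1}, {"x": 0, "y": 0, "z": 0, "wx": 0, "wy": 0, "wz": 0, "hand": -1}, {"x": 0, "y": 0, "z": 0, "wx": 0, "wy": 0, "wz": 0, "hand": -1}, {"x": 0, "y": 0, "z": 0, "wx": 0, "wy": 0, "wz": 0, "hand": -1}]}}

```text
time: 9.57
tool_pos: [0.4384, -0.0771, 0.0209]
tool_rot: [-0.062, 0.718, 0.691, 0.066]
contact_force: [-0.8, -3.7, -4.7]
gripper_width: 0.308
grasp_force: 62.4
```

Run:
```python
from p import *
rep();tipnow()
```

```text
t 9.57 p [ 0.4384 -0.0771  0.0209] cmd [ 0.4378 -0.0763  0.021 ] dR [-0.001 -0.004 -0.001] F [-0.8 -3.7 -4.7] g 0.308 62.4
tip s 0.0673 lat 0.0005 z 0.054 th -0.181 yaw 1.533 gap -0.0005 edgeUnder 0.0501
```

{"op": "send_rows", "data": {"rows": [{"x": 0, "y": 0, "z": 0, "wx": 0, "wy": 0, "wz": 0, "hand": 0.1}, {"x": 0, "y": 0, "z": 0, "wx": 0, "wy": 0, "wz": 0, "hand": 0.1}, {"x": 0, "y": 0, "z": 0, "wx": 0, "wy": 0, "wz": 0, "hand": 0.1}, {"x": 0, "y": 0, "z": 0, "wx": 0, "wy": 0, "wz": 0, "hand": 0.1}, {"x": 0, "y": 0, "z": -0.13, "wx": 0, "wy": 0, "wz": 0, "hand": 0.1}, {"x": 0, "y": 0, "z": -0.13, "wx": 0, "wy": 0, "wz": 0, "hand": 0.1}, {"x": 0, "y": 0, "z": -0.13, "wx": 0, "wy": 0, "wz": 0, "hand": 0.1}, {"x": 0, "y": 0, "z": -0.13, "wx": 0, "wy": 0, "wz": 0, "hand": 0.1}, {"x": 0, "y": 0, "z": -0.13, "wx": 0, "wy": 0, "wz": 0, "hand": 0.1}, {"x": 0, "y": 0, "z": -0.13, "wx": 0, "wy": 0, "wz": 0, "hand": 0.1}]}}

```text
time: 10.4
tool_pos: [0.4372, -0.0975, 0.1369]
tool_rot: [-0.063, 0.718, 0.69, 0.067]
contact_force: [0.3, -0.4, -1.0]
gripper_width: 0.547
grasp_force: 0.0
```

Run:
```python
from p import *
p,R=load();save(p+R.apply([0,0,-.117]),R);rep()
a=np.array([[ .5774,-.0817],[.6179,-.2102],[.6822,-.19],[.6417,-.0615]])
d=(a[0]-a[1]);yaw=np.arctan2(d[1],d[0]);print('shim yaw',yaw)
d/=np.linalg.norm(d);c=np.array([.6298,-.1358])
g=c-.030*d;print('grip',g)
plan(np.r_[g,.14],rot(yaw),10)
```

```text
t 10.4 p [ 0.4372 -0.0975  0.1369] cmd [ 0.437  -0.0979  0.136 ] dR [-0.001 -0.001 -0.   ] F [ 0.3 -0.4 -1. ] g 0.547 0.0
shim yaw 1.8761164349872725
grip [ 0.63881795 -0.16441252]
n=10 "x":-0.0595,"y":0.1292,"z":-0.0081,"wx":0.0041,"wy":-0.0233,"wz":-0.0437
```

{"op": "send_rows", "data": {"rows": [{"x": -0.0595, "y": 0.1292, "z": -0.0081, "wx": 0.0041, "wy": -0.0233, "wz": -0.0437, "hand": 0.8}, {"x": -0.0595, "y": 0.1292, "z": -0.0081, "wx": 0.0041, "wy": -0.0233, "wz": -0.0437, "hand": 0.8}, {"x": -0.0595, "y": 0.1292, "z": -0.0081, "wx": 0.0041, "wy": -0.0233, "wz": -0.0437, "hand": 0.8}, {"x": -0.0595, "y": 0.1292, "z": -0.0081, "wx": 0.0041, "wy": -0.0233, "wz": -0.0437, "hand": 0.8}, {"x": -0.0595, "y": 0.1292, "z": -0.0081, "wx": 0.0041, "wy": -0.0233, "wz": -0.0437, "hand": 0.8}, {"x": -0.0595, "y": 0.1292, "z": -0.0081, "wx": 0.0041, "wy": -0.0233, "wz": -0.0437, "hand": 0.8}, {"x": -0.0595, "y": 0.1292, "z": -0.0081, "wx": 0.0041, "wy": -0.0233, "wz": -0.0437, "hand": 0.8}, {"x": -0.0595, "y": 0.1292, "z": -0.0081, "wx": 0.0041, "wy": -0.0233, "wz": -0.0437, "hand": 0.8}, {"x": -0.0595, "y": 0.1292, "z": -0.0081, "wx": 0.0041, "wy": -0.0233, "wz": -0.0437, "hand": 0.8}, {"x": -0.0595, "y": 0.1292, "z": -0.0081, "wx": 0.0041, "wy": -0.0233, "wz": -0.0437, "hand": 0.8}]}}

```text
time: 11.23
tool_pos: [0.6402, -0.1641, 0.1399]
tool_rot: [0.001, 0.591, 0.807, -0.001]
contact_force: [-0.0, 0.9, -0.1]
gripper_width: 0.899
grasp_force: 0.0
```

{"op": "send_rows", "data": {"rows": [{"x": 0, "y": 0, "z": 0, "wx": 0, "wy": 0, "wz": 0, "hand": 0.8}, {"x": 0, "y": 0, "z": 0, "wx": 0, "wy": 0, "wz": 0, "hand": 0.8}, {"x": 0, "y": 0, "z": 0, "wx": 0, "wy": 0, "wz": 0, "hand": 0.8}, {"x": 0, "y": 0, "z": 0, "wx": 0, "wy": 0, "wz": 0, "hand": 0.8}, {"x": 0, "y": 0, "z": 0, "wx": 0, "wy": 0, "wz": 0, "hand": 0.8}, {"x": 0, "y": 0, "z": 0, "wx": 0, "wy": 0, "wz": 0, "hand": 0.8}, {"x": 0, "y": 0, "z": 0, "wx": 0, "wy": 0, "wz": 0, "hand": 0.8}, {"x": 0, "y": 0, "z": 0, "wx": 0, "wy": 0, "wz": 0, "hand": 0.8}, {"x": 0, "y": 0, "z": 0, "wx": 0, "wy": 0, "wz": 0, "hand": 0.8}, {"x": 0, "y": 0, "z": 0, "wx": 0, "wy": 0, "wz": 0, "hand": 0.8}]}}

```text
time: 12.07
tool_pos: [0.639, -0.1641, 0.14]
tool_rot: [0.001, 0.591, 0.806, -0.0]
contact_force: [0.2, 0.6, 0.1]
gripper_width: 0.902
grasp_force: 0.0
```

Run:
```python
from m import *
from p import rep
rep()
c=cam('wrist');a=grab_frame('wrist');cv2.imwrite('pics/w5.png',a);h=cv2.cvtColor(a,cv2.COLOR_BGR2HSV)
print(h[60:300:40,257].tolist())
m=blob((h[...,1]>60)&(h[...,2]>80)&(h[...,0]<30),(257,150));v,u=np.nonzero(m);print(u.min(),u.max(),v.min(),v.max())
print(rect(m,c,.044))
b=grab_frame('top');cv2.imwrite('pics/t5.png',b)
o=np.zeros((560,512,3),'uint8');o[:384]=a;o[384:560]=cv2.resize(b[120:230,140:460],(512,176));cv2.imwrite('pics/m5.png',o)
```

```text
t 12.07 p [ 0.639  -0.1641  0.14  ] cmd [ 0.6389 -0.1644  0.14  ] dR [-0.    -0.002  0.   ] F [0.2 0.6 0.1] g 0.902 0.0
[[8, 88, 81], [23, 76, 254], [23, 77, 254], [24, 74, 254], [23, 75, 254], [5, 78, 72]]
212 324 58 254
(array([ 0.6388, -0.1393]), array([0.0873, 0.1524]), 20.1, [[0.5716000199317932, -0.0828000009059906], [0.6240000128746033, -0.22589999437332153], [0.7059999704360962, -0.19589999318122864], [0.6535999774932861, -0.052799999713897705]])
```

View pics/m5.png

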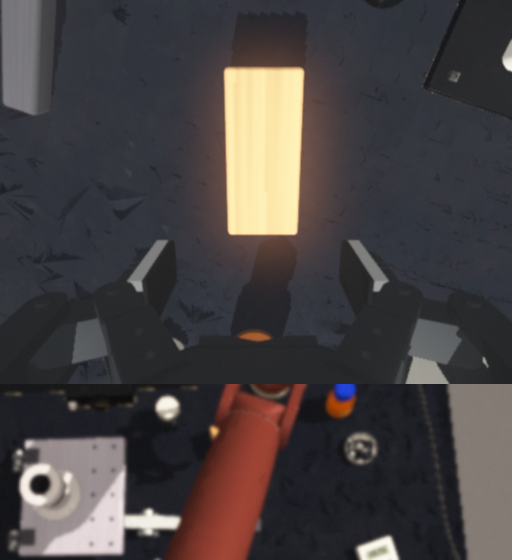

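The block's top face is at wrist (224,69), (304,69), (298,234) and (228,235). In the top strip the plate is up and held by the bar.

Run:
```python
from p import *
c=cam('wrist');P=np.array([ray(c,u,.044)[:2] for u in((224,68.5),(304,68.5),(298,234.5),(228,235))]);print(P.round(4))
print('len',np.linalg.norm(P[0]-P[3]),np.linalg.norm(P[1]-P[2]),'w',np.linalg.norm(P[0]-P[1]),np.linalg.norm(P[2]-P[3]))
f=(P[0]+P[1])/2;n=(P[2]+P[3])/2;d=f-n;yaw=np.arctan2(d[1],d[0]);d/=np.linalg.norm(d);C=(f+n)/2;print('C',C,'yaw',yaw)
g=C-.030*d;print(g);plan(np.r_[g,.016],rot(yaw),5)
```

```text
[[ 0.5878 -0.0828]
 [ 0.6421 -0.0657]
 [ 0.6809 -0.1873]
 [ 0.626  -0.2051]]
len 0.12812937606697317 0.12769463620503793 w 0.05690854676170606 0.05766464839363531
C [ 0.63419861 -0.13525019] yaw 1.8762295355564662
[ 0.6432198 -0.1638617]
n=5 "x":-0.0011,"y":0.0057,"z":0.1654,"wx":-0.0001,"wy":-0.0001,"wz":0.0
```

Run:
```python
from p import *
save([.6432,-.1639,.010],rot(1.8762))
# lift then transfer targets printed after grip
plan([.6432,-.1639,.120],rot(1.8762),4)
```

```text
n=4 "x":0.0,"y":0.0,"z":-0.1833,"wx":0.0,"wy":0.0,"wz":0.0
```

{"op": "send_rows", "data": {"rows": [{"x": -0.0011, "y": 0.0057, "z": 0.1734, "wx": 0, "wy": 0, "wz": 0, "hand": 0.8}, {"x": -0.0011, "y": 0.0057, "z": 0.1734, "wx": 0, "wy": 0, "wz": 0, "hand": 0.8}, {"x": -0.0011, "y": 0.0057, "z": 0.1734, "wx": 0, "wy": 0, "wz": 0, "hand": 0.8}, {"x": -0.0011, "y": 0.0057, "z": 0.1734, "wx": 0, "wy": 0, "wz": 0, "hand": 0.8}, {"x": -0.0011, "y": 0.0057, "z": 0.1734, "wx": 0, "wy": 0, "wz": 0, "hand": 0.8}, {"x": 0, "y": 0, "z": 0, "wx": 0, "wy": 0, "wz": 0, "hand": 0.8}, {"x": 0, "y": 0, "z": 0, "wx": 0, "wy": 0, "wz": 0, "hand": 0.8}, {"x": 0, "y": 0, "z": 0, "wx": 0, "wy": 0, "wz": 0, "hand": -1}, {"x": 0, "y": 0, "z": 0, "wx": 0, "wy": 0, "wz": 0, "hand": -1}, {"x": 0, "y": 0, "z": 0, "wx": 0, "wy": 0, "wz": 0, "hand": -1}]}}

```text
time: 13.0
tool_pos: [0.6455, -0.1645, 0.013]
tool_rot: [0.003, 0.591, 0.806, 0.0]
contact_force: [0.1, -0.4, -1.2]
gripper_width: 0.665
grasp_force: 66.4
```

{"op": "send_rows", "data": {"rows": [{"x": 0, "y": 0, "z": 0, "wx": 0, "wy": 0, "wz": 0, "hand": -1}, {"x": 0, "y": 0, "z": 0, "wx": 0, "wy": 0, "wz": 0, "hand": -1}, {"x": 0, "y": 0, "z": 0, "wx": 0, "wy": 0, "wz": 0, "hand": -1}, {"x": 0, "y": 0, "z": 0, "wx": 0, "wy": 0, "wz": 0, "hand": -1}, {"x": 0, "y": 0, "z": 0, "wx": 0, "wy": 0, "wz": 0, "hand": -1}, {"x": 0, "y": 0, "z": 0, "wx": 0, "wy": 0, "wz": 0, "hand": -1}, {"x": 0, "y": 0, "z": 0, "wx": 0, "wy": 0, "wz": 0, "hand": -1}, {"x": 0, "y": 0, "z": 0, "wx": 0, "wy": 0, "wz": 0, "hand": -1}, {"x": 0, "y": 0, "z": 0, "wx": 0, "wy": 0, "wz": 0, "hand": -1}, {"x": 0, "y": 0, "z": 0, "wx": 0, "wy": 0, "wz": 0, "hand": -1}]}}

```text
time: 13.83
tool_pos: [0.6454, -0.1645, 0.0129]
tool_rot: [0.003, 0.591, 0.806, 0.0]
contact_force: [0.3, 0.1, 7.1]
gripper_width: 0.667
grasp_force: 67.5
```

Run:
```python
from p import *
save([.6432,-.1639,.120],rot(1.8762))
e=np.array([.5316,.151])
print(plan(np.r_[e-.1663*D,.10],rot(YAW),9))
print(plan(np.r_[e-.1663*D,.017],rot(YAW),6))
print(plan(np.r_[e-.0963*D,.017],rot(YAW),10))
```

```text
n=9 "x":0.1228,"y":-0.07,"z":0.0148,"wx":0.0,"wy":-0.0,"wz":0.0487
[ 0.5252043 -0.0151166  0.10002  ]
n=6 "x":-0.0001,"y":-0.0001,"z":0.0922,"wx":-0.0,"wy":-0.0,"wz":-0.0
[ 0.52511087 -0.01520303  0.01704   ]
n=10 "x":0.0467,"y":0.0,"z":0.0,"wx":-0.0,"wy":-0.0,"wz":-0.0
[0.52783067 0.05479415 0.01704   ]
```

{"op": "send_rows", "data": {"rows": [{"x": 0, "y": 0, "z": -0.1833, "wx": 0, "wy": 0, "wz": 0, "hand": -1}, {"x": 0, "y": 0, "z": -0.1833, "wx": 0, "wy": 0, "wz": 0, "hand": -1}, {"x": 0, "y": 0, "z": -0.1833, "wx": 0, "wy": 0, "wz": 0, "hand": -1}, {"x": 0, "y": 0, "z": -0.1833, "wx": 0, "wy": 0, "wz": 0, "hand": -1}, {"x": 0, "y": 0, "z": 0, "wx": 0, "wy": 0, "wz": 0, "hand": -1}, {"x": 0, "y": 0, "z": 0, "wx": 0, "wy": 0, "wz": 0, "hand": -1}, {"x": 0, "y": 0, "z": 0, "wx": 0, "wy": 0, "wz": 0, "hand": -1}, {"x": 0, "y": 0, "z": 0, "wx": 0, "wy": 0, "wz": 0, "hand": -1}, {"x": 0, "y": 0, "z": 0, "wx": 0, "wy": 0, "wz": 0, "hand": -1}, {"x": 0, "y": 0, "z": 0, "wx": 0, "wy": 0, "wz": 0, "hand": -1}]}}

```text
time: 14.67
tool_pos: [0.6424, -0.1632, 0.1178]
tool_rot: [-0.001, 0.591, 0.806, -0.001]
contact_force: [-0.3, -0.3, -1.7]
gripper_width: 0.664
grasp_force: 66.7
```

{"op": "send_rows", "data": {"rows": [{"x": 0.1228, "y": -0.07, "z": 0.0148, "wx": 0, "wy": 0, "wz": 0.0487, "hand": -1}, {"x": 0.1228, "y": -0.07, "z": 0.0148, "wx": 0, "wy": 0, "wz": 0.0487, "hand": -1}, {"x": 0.1228, "y": -0.07, "z": 0.0148, "wx": 0, "wy": 0, "wz": 0.0487, "hand": -1}, {"x": 0.1228, "y": -0.07, "z": 0.0148, "wx": 0, "wy": 0, "wz": 0.0487, "hand": -1}, {"x": 0.1228, "y": -0.07, "z": 0.0148, "wx": 0, "wy": 0, "wz": 0.0487, "hand": -1}, {"x": 0.1228, "y": -0.07, "z": 0.0148, "wx": 0, "wy": 0, "wz": 0.0487, "hand": -1}, {"x": 0.1228, "y": -0.07, "z": 0.0148, "wx": 0, "wy": 0, "wz": 0.0487, "hand": -1}, {"x": 0.1228, "y": -0.07, "z": 0.0148, "wx": 0, "wy": 0, "wz": 0.0487, "hand": -1}, {"x": 0.1228, "y": -0.07, "z": 0.0148, "wx": 0, "wy": 0, "wz": 0.0487, "hand": -1}, {"x": 0, "y": 0, "z": 0, "wx": 0, "wy": 0, "wz": 0, "hand": -1}]}}

```text
time: 15.5
tool_pos: [0.5226, -0.0121, 0.0977]
tool_rot: [-0.002, 0.72, 0.694, -0.001]
contact_force: [0.3, 0.1, -2.0]
gripper_width: 0.665
grasp_force: 66.5
```

{"op": "send_rows", "data": {"rows": [{"x": 0, "y": 0, "z": 0.0922, "wx": 0, "wy": 0, "wz": 0, "hand": -1}, {"x": 0, "y": 0, "z": 0.0922, "wx": 0, "wy": 0, "wz": 0, "hand": -1}, {"x": 0, "y": 0, "z": 0.0922, "wx": 0, "wy": 0, "wz": 0, "hand": -1}, {"x": 0, "y": 0, "z": 0.0922, "wx": 0, "wy": 0, "wz": 0, "hand": -1}, {"x": 0, "y": 0, "z": 0.0922, "wx": 0, "wy": 0, "wz": 0, "hand": -1}, {"x": 0, "y": 0, "z": 0.0922, "wx": 0, "wy": 0, "wz": 0, "hand": -1}, {"x": 0, "y": 0, "z": 0, "wx": 0, "wy": 0, "wz": 0, "hand": -1}, {"x": 0, "y": 0, "z": 0, "wx": 0, "wy": 0, "wz": 0, "hand": -1}, {"x": 0, "y": 0, "z": 0, "wx": 0, "wy": 0, "wz": 0, "hand": -1}, {"x": 0, "y": 0, "z": 0, "wx": 0, "wy": 0, "wz": 0, "hand": -1}]}}

```text
time: 16.33
tool_pos: [0.5261, -0.0152, 0.0176]
tool_rot: [0.001, 0.721, 0.693, 0.0]
contact_force: [0.7, 0.2, -2.9]
gripper_width: 0.663
grasp_force: 66.5
```

Run:
```python
from p import *
s,p,R=st();print(p,R.as_rotvec(),s['contact_force'])
c=cam('wrist');a=grab_frame('wrist');cv2.imwrite('pics/w6.png',a);b=grab_frame('scene');cv2.imwrite('pics/s6.png',b)
o=np.zeros((560,512,3),'uint8');o[:384]=a;o[384:560]=cv2.resize(b[160:270,100:420],(512,176));cv2.imwrite('pics/m6.png',o)
end=p[:2]+.0963*D
for X in [(*end,.048),(.530,.111,.061),(.530,.111,.083),(.616,.108,.083),(.375,.118,.083)]: print(X,proj(c,X).round(1))
```

```text
[ 0.52613717 -0.01516394  0.01758121] [2.26239437e+00 2.17644590e+00 5.96615946e-05] [ 0.71223423  0.21290081 -2.92211805]
(np.float64(0.5298723203427796), np.float64(0.08106359399839347), 0.048) [259.   14.3]
(0.53, 0.111, 0.061) [ 255.5 -131.6]
(0.53, 0.111, 0.083) [ 255. -217.]
(0.616, 0.108, 0.083) [ 716.8 -217.9]
(0.375, 0.118, 0.083) [-587.9 -226.7]
```

View pics/m6.png

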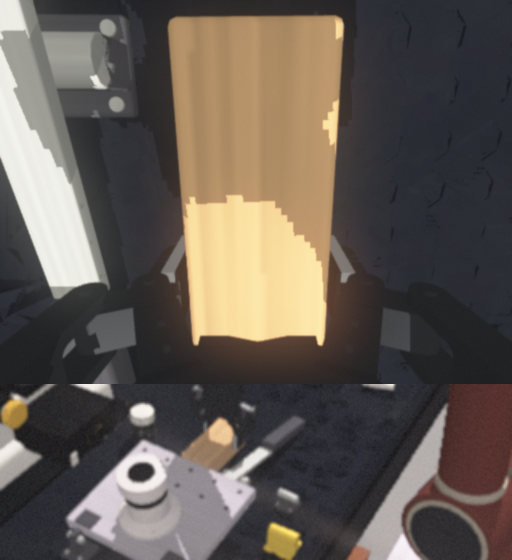

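The block's far end is at wrist row 17, against a predicted 14. It is straight and beside the fulcrum foot at (135,60) with a gap. I slide it in, then set it down.

{"op": "send_rows", "data": {"rows": [{"x": 0.0467, "y": 0, "z": 0, "wx": 0, "wy": 0, "wz": 0, "hand": -1}, {"x": 0.0467, "y": 0, "z": 0, "wx": 0, "wy": 0, "wz": 0, "hand": -1}, {"x": 0.0467, "y": 0, "z": 0, "wx": 0, "wy": 0, "wz": 0, "hand": -1}, {"x": 0.0467, "y": 0, "z": 0, "wx": 0, "wy": 0, "wz": 0, "hand": -1}, {"x": 0.0467, "y": 0, "z": 0, "wx": 0, "wy": 0, "wz": 0, "hand": -1}, {"x": 0.0467, "y": 0, "z": 0, "wx": 0, "wy": 0, "wz": 0, "hand": -1}, {"x": 0.0467, "y": 0, "z": 0, "wx": 0, "wy": 0, "wz": 0, "hand": -1}, {"x": 0.0467, "y": 0, "z": 0, "wx": 0, "wy": 0, "wz": 0, "hand": -1}, {"x": 0.0467, "y": 0, "z": 0, "wx": 0, "wy": 0, "wz": 0, "hand": -1}, {"x": 0.0467, "y": 0, "z": 0, "wx": 0, "wy": 0, "wz": 0, "hand": -1}]}}

```text
time: 17.27
tool_pos: [0.5282, 0.0558, 0.0166]
tool_rot: [0.001, 0.721, 0.693, -0.0]
contact_force: [0.1, 0.7, -1.6]
gripper_width: 0.67
grasp_force: 66.5
```

{"op": "send_rows", "data": {"rows": [{"x": 0, "y": 0, "z": 0, "wx": 0, "wy": 0, "wz": 0, "hand": -1}, {"x": 0, "y": 0, "z": 0.01, "wx": 0, "wy": 0, "wz": 0, "hand": -1}, {"x": 0, "y": 0, "z": 0.01, "wx": 0, "wy": 0, "wz": 0, "hand": -1}, {"x": 0, "y": 0, "z": 0.01, "wx": 0, "wy": 0, "wz": 0, "hand": -1}, {"x": 0, "y": 0, "z": 0, "wx": 0, "wy": 0, "wz": 0, "hand": -1}, {"x": 0, "y": 0, "z": 0, "wx": 0, "wy": 0, "wz": 0, "hand": -1}, {"x": 0, "y": 0, "z": 0, "wx": 0, "wy": 0, "wz": 0, "hand": -1}, {"x": 0, "y": 0, "z": 0, "wx": 0, "wy": 0, "wz": 0, "hand": -1}, {"x": 0, "y": 0, "z": 0, "wx": 0, "wy": 0, "wz": 0, "hand": -1}, {"x": 0, "y": 0, "z": 0, "wx": 0, "wy": 0, "wz": 0, "hand": -1}]}}

```text
time: 18.1
tool_pos: [0.5284, 0.0549, 0.0129]
tool_rot: [0.0, 0.721, 0.693, -0.0]
contact_force: [-3.3, 1.5, 5.6]
gripper_width: 0.674
grasp_force: 67.3
```

Run:
```python
from m import *
from p import *
save([.5278,.0548,.0125],rot(YAW));rep()
s,p,R=st();c=cam('wrist');a=grab_frame('wrist');cv2.imwrite('pics/w7.png',a)
for y in(.105,.11,.115): print(proj(c,(.53,y,.061)).round(1),proj(c,(.53,y,.083)).round(1))
g=cv2.cvtColor(a,cv2.COLOR_BGR2HSV);print([tuple(g[v,255].tolist()) for v in range(0,60,4)])
b=grab_frame('top');cv2.imwrite('pics/t7.png',b)
```

```text
t 18.1 p [0.5284 0.0549 0.0129] cmd [0.5278 0.0548 0.0125] dR [-0.    -0.001  0.   ] F [-3.3  1.5  5.6] g 0.674 67.3
[257.7 167.2] [257.7 185.2]
[257.  150.9] [256.9 164.6]
[256.4 134.1] [256.1 143.1]
[(170, 10, 160), (162, 8, 161), (162, 8, 163), (165, 9, 164), (165, 9, 166), (162, 8, 166), (168, 8, 164), (168, 8, 163), (170, 9, 166), (168, 8, 162), (168, 8, 163), (165, 9, 163), (165, 9, 169), (168, 8, 168), (168, 8, 167)]
```

Run:
```python
import cv2
g=cv2.cvtColor(cv2.imread('pics/w7.png'),cv2.COLOR_BGR2HSV);print([(v,*g[v,255].tolist()) for v in range(100,240,5)])
```

```text
[(100, 170, 9, 165), (105, 160, 9, 166), (110, 170, 9, 167), (115, 174, 8, 168), (120, 175, 9, 166), (125, 175, 10, 156), (130, 0, 12, 129), (135, 16, 95, 177), (140, 16, 103, 185), (145, 16, 103, 185), (150, 16, 106, 186), (155, 16, 106, 185), (160, 16, 107, 186), (165, 16, 106, 187), (170, 16, 107, 188), (175, 16, 107, 188), (180, 16, 108, 189), (185, 16, 109, 190), (190, 16, 109, 191), (195, 16, 108, 192), (200, 21, 92, 248), (205, 22, 86, 251), (210, 22, 86, 251), (215, 22, 86, 251), (220, 22, 87, 252), (225, 22, 87, 252), (230, 22, 86, 252), (235, 22, 86, 252)]
```

{"op": "send_rows", "data": {"rows": [{"x": 0, "y": 0, "z": 0, "wx": 0, "wy": 0, "wz": 0, "hand": 0.62}, {"x": 0, "y": 0, "z": 0, "wx": 0, "wy": 0, "wz": 0, "hand": 0.62}, {"x": 0, "y": 0, "z": 0, "wx": 0, "wy": 0, "wz": 0, "hand": 0.62}, {"x": 0, "y": 0, "z": 0, "wx": 0, "wy": 0, "wz": 0, "hand": 0.62}, {"x": 0, "y": 0, "z": -0.12, "wx": 0, "wy": 0, "wz": 0, "hand": 0.62}, {"x": 0, "y": 0, "z": -0.16, "wx": 0, "wy": 0, "wz": 0, "hand": 0.62}, {"x": 0, "y": 0, "z": -0.2, "wx": 0, "wy": 0, "wz": 0, "hand": 0.62}, {"x": 0, "y": 0, "z": -0.2, "wx": 0, "wy": 0, "wz": 0, "hand": 0.62}, {"x": 0, "y": 0, "z": -0.2, "wx": 0, "wy": 0, "wz": 0, "hand": 0.62}, {"x": 0, "y": 0, "z": 0, "wx": 0, "wy": 0, "wz": 0, "hand": 0.62}]}}

```text
time: 19.03
tool_pos: [0.5324, 0.0551, 0.1517]
tool_rot: [0.005, 0.721, 0.693, 0.004]
contact_force: [1.4, 0.0, 0.9]
gripper_width: 0.811
grasp_force: 0.0
```

Run:
```python
from p import *
save([.5278,.0548,.0125+.132],rot(YAW));rep()
c=cam('wrist');a=grab_frame('wrist');cv2.imwrite('pics/w8.png',a)
print([proj(c,(.53,y,z)).round(1).tolist() for y,z in((.111,.061),(.111,.083),(.0217,.044))])
# bar expectations
B=RID-(.300-.0673)*D;print('handle end',B,proj(c,(*B,.0)))
g=cv2.cvtColor(a,cv2.COLOR_BGR2HSV);print([(v,*g[v,255].tolist()) for v in range(0,300,12)])
```

```text
t 19.03 p [0.5324 0.0551 0.1517] cmd [0.5278 0.0548 0.1445] dR [-0.013 -0.001 -0.   ] F [1.4 0.  0.9] g 0.811 0.0
[[250.1, 122.1], [249.7, 124.0], [254.9, 227.4]]
handle end [ 0.43447436 -0.1635249 ] [178.5391457  365.34981232]
[(0, 165, 4, 239), (12, 168, 5, 235), (24, 168, 5, 234), (36, 173, 4, 234), (48, 168, 5, 235), (60, 168, 5, 234), (72, 165, 4, 235), (84, 174, 5, 237), (96, 170, 6, 236), (108, 170, 6, 240), (120, 20, 88, 246), (132, 20, 90, 246), (144, 20, 93, 246), (156, 20, 94, 246), (168, 20, 96, 246), (180, 20, 97, 245), (192, 21, 92, 248), (204, 21, 93, 248), (216, 21, 93, 249), (228, 9, 80, 102), (240, 3, 57, 81), (252, 3, 40, 71), (264, 162, 21, 60), (276, 120, 22, 59), (288, 116, 35, 58)]
```

Run:
```python
from p import *
rep()
for k in range(3):
    c=cam('wrist');a=grab_frame('wrist')
g=cv2.cvtColor(a,cv2.COLOR_BGR2HSV)
for u in(240,255,270):
    S=g[:,u,1].astype(int);r=[v for v in range(60,260) if (S[v]>45)!=(S[v-1]>45)];print(u,r)
    for v in r[:1]: print('edge y if z=.083',ray(c,(u,v-.5),.083)[:2].round(4),'if .061',ray(c,(u,v-.5),.061)[:2].round(4))
    V=g[:,u,2].astype(int);v=[v for v in range(200,250) if V[v]<180][0];print('near end',v,ray(c,(u,v-.5),.044)[:2].round(4))
print('cam',-c[1].T@c[2]);rep()
```

```text
t 19.08 p [0.531  0.0551 0.1487] cmd [0.5278 0.0548 0.1445] dR [-0.009 -0.001  0.   ] F [ 0.3 -0.4 -0. ] g 0.809 0.0
240 [117, 242]
edge y if z=.083 [0.519  0.1165] if .061 [0.5178 0.1157]
near end 231 [0.5119 0.0227]
255 [117, 247]
edge y if z=.083 [0.5285 0.1161] if .061 [0.5283 0.1153]
near end 231 [0.5244 0.0222]
270 [117, 246]
edge y if z=.083 [0.5379 0.1158] if .061 [0.5388 0.1149]
near end 231 [0.5369 0.0218]
cam [0.53022221 0.12405136 0.28626432]
t 19.23 p [0.5273 0.0552 0.1427] cmd [0.5278 0.0548 0.1445] dR [ 0.002 -0.001  0.   ] F [-0.2 -0.1 -0.2] g 0.81 0.0
```

Run:
```python
from p import *
R=rot(YAW,-.185);P=np.array([.4378,-.0763,.021])
plan(P+R.apply([0,0,-.117]),R,10)
```

```text
n=10 "x":-0.1043,"y":-0.0566,"z":-0.003,"wx":0.0,"wy":0.0236,"wz":-0.0
```

{"op": "send_rows", "data": {"rows": [{"x": -0.1043, "y": -0.0566, "z": -0.003, "wx": 0, "wy": 0.0236, "wz": 0, "hand": 0.3}, {"x": -0.1043, "y": -0.0566, "z": -0.003, "wx": 0, "wy": 0.0236, "wz": 0, "hand": 0.3}, {"x": -0.1043, "y": -0.0566, "z": -0.003, "wx": 0, "wy": 0.0236, "wz": 0, "hand": 0.3}, {"x": -0.1043, "y": -0.0566, "z": -0.003, "wx": 0, "wy": 0.0236, "wz": 0, "hand": 0.3}, {"x": -0.1043, "y": -0.0566, "z": -0.003, "wx": 0, "wy": 0.0236, "wz": 0, "hand": 0.3}, {"x": -0.1043, "y": -0.0566, "z": -0.003, "wx": 0, "wy": 0.0236, "wz": 0, "hand": 0.3}, {"x": -0.1043, "y": -0.0566, "z": -0.003, "wx": 0, "wy": 0.0236, "wz": 0, "hand": 0.3}, {"x": -0.1043, "y": -0.0566, "z": -0.003, "wx": 0, "wy": 0.0236, "wz": 0, "hand": 0.3}, {"x": -0.1043, "y": -0.0566, "z": -0.003, "wx": 0, "wy": 0.0236, "wz": 0, "hand": 0.3}, {"x": -0.1043, "y": -0.0566, "z": -0.003, "wx": 0, "wy": 0.0236, "wz": 0, "hand": 0.3}]}}

```text
time: 20.07
tool_pos: [0.4356, -0.0975, 0.1335]
tool_rot: [-0.066, 0.718, 0.69, 0.066]
contact_force: [0.0, -0.0, 0.7]
gripper_width: 0.647
grasp_force: 0.0
```

{"op": "send_rows", "data": {"rows": [{"x": 0, "y": 0, "z": 0, "wx": 0, "wy": 0, "wz": 0, "hand": 0.3}, {"x": 0, "y": 0, "z": 0, "wx": 0, "wy": 0, "wz": 0, "hand": 0.3}, {"x": 0, "y": 0, "z": 0, "wx": 0, "wy": 0, "wz": 0, "hand": 0.3}, {"x": 0, "y": 0, "z": 0, "wx": 0, "wy": 0, "wz": 0, "hand": 0.3}, {"x": 0, "y": 0, "z": 0, "wx": 0, "wy": 0, "wz": 0, "hand": 0.3}, {"x": 0, "y": 0, "z": 0, "wx": 0, "wy": 0, "wz": 0, "hand": 0.3}, {"x": 0, "y": 0, "z": 0, "wx": 0, "wy": 0, "wz": 0, "hand": 0.3}, {"x": 0, "y": 0, "z": 0, "wx": 0, "wy": 0, "wz": 0, "hand": 0.3}, {"x": 0, "y": 0, "z": 0, "wx": 0, "wy": 0, "wz": 0, "hand": 0.3}, {"x": 0, "y": 0, "z": 0, "wx": 0, "wy": 0, "wz": 0, "hand": 0.3}]}}

```text
time: 20.9
tool_pos: [0.4373, -0.0974, 0.1358]
tool_rot: [-0.063, 0.718, 0.69, 0.066]
contact_force: [-0.1, -0.1, 0.3]
gripper_width: 0.65
grasp_force: 0.0
```

Run:
```python
from p import *
rep();c=cam('wrist');a=grab_frame('wrist');cv2.imwrite('pics/w9.png',a)
X0=np.r_[RID+.0673*D,.054];dx=np.r_[-D*np.cos(.181),-np.sin(.181)];n=np.r_[-D*np.sin(.181),np.cos(.181)]
for l,h in((.16,.008),(.17,.008),(.17,.022),(.300,.022)): print(l,proj(c,X0+l*dx+h*n).round(1))
cv2.imwrite('pics/m9.png',a)
```

```text
t 20.9 p [ 0.4373 -0.0974  0.1358] cmd [ 0.4369 -0.0978  0.136 ] dR [-0.    -0.001 -0.   ] F [-0.1 -0.1  0.3] g 0.65 0.0
0.16 [257.6 121.7]
0.17 [257.6 134.3]
0.17 [257.6 136. ]
0.3 [257.5 285.3]
```

View pics/m9.png

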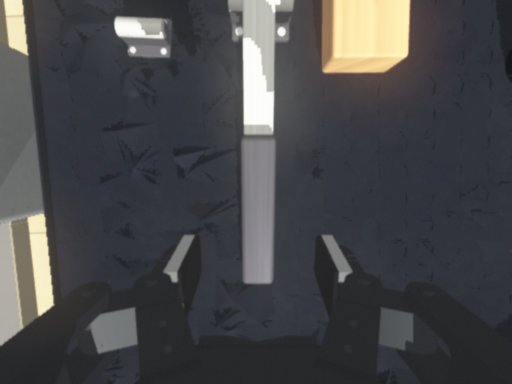

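The handle runs from (258,136) to (258,283), as predicted, the fingers straddle it, and the block is beside it at (365,35). I regrip.

{"op": "send_rows", "data": {"rows": [{"x": 0, "y": 0, "z": 0.13, "wx": 0, "wy": 0, "wz": 0, "hand": 0.3}, {"x": 0, "y": 0, "z": 0.13, "wx": 0, "wy": 0, "wz": 0, "hand": 0.3}, {"x": 0, "y": 0, "z": 0.13, "wx": 0, "wy": 0, "wz": 0, "hand": 0.3}, {"x": 0, "y": 0, "z": 0.13, "wx": 0, "wy": 0, "wz": 0, "hand": 0.3}, {"x": 0, "y": 0, "z": 0.13, "wx": 0, "wy": 0, "wz": 0, "hand": 0.3}, {"x": 0, "y": 0, "z": 0.13, "wx": 0, "wy": 0, "wz": 0, "hand": 0.3}, {"x": 0, "y": 0, "z": 0, "wx": 0, "wy": 0, "wz": 0, "hand": 0.3}, {"x": 0, "y": 0, "z": 0, "wx": 0, "wy": 0, "wz": 0, "hand": 0.3}, {"x": 0, "y": 0, "z": 0, "wx": 0, "wy": 0, "wz": 0, "hand": 0.3}, {"x": 0, "y": 0, "z": 0, "wx": 0, "wy": 0, "wz": 0, "hand": -1}]}}

```text
time: 21.78
tool_pos: [0.4394, -0.0768, 0.0223]
tool_rot: [-0.062, 0.718, 0.69, 0.067]
contact_force: [0.1, 0.3, 0.8]
gripper_width: 0.529
grasp_force: 0.0
```

{"op": "send_rows", "data": {"rows": [{"x": 0, "y": 0, "z": 0, "wx": 0, "wy": 0, "wz": 0, "hand": -1}, {"x": 0, "y": 0, "z": 0, "wx": 0, "wy": 0, "wz": 0, "hand": -1}, {"x": 0, "y": 0, "z": 0, "wx": 0, "wy": 0, "wz": 0, "hand": -1}, {"x": 0, "y": 0, "z": 0, "wx": 0, "wy": 0, "wz": 0, "hand": -1}, {"x": 0, "y": 0, "z": 0, "wx": 0, "wy": 0, "wz": 0, "hand": -1}, {"x": 0, "y": 0, "z": 0, "wx": 0, "wy": 0, "wz": 0, "hand": -1}, {"x": 0, "y": 0, "z": 0, "wx": 0, "wy": 0, "wz": 0, "hand": -1}, {"x": 0, "y": 0, "z": 0, "wx": 0, "wy": 0, "wz": 0, "hand": -1}, {"x": 0, "y": 0, "z": 0, "wx": 0, "wy": 0, "wz": 0, "hand": -1}, {"x": 0, "y": 0, "z": 0, "wx": 0, "wy": 0, "wz": 0, "hand": -1}]}}

```text
time: 22.62
tool_pos: [0.4393, -0.0768, 0.0224]
tool_rot: [-0.062, 0.717, 0.691, 0.067]
contact_force: [-2.3, -0.7, 6.7]
gripper_width: 0.307
grasp_force: 61.0
```

Run:
```python
from p import *
p,R=load();save(p+R.apply([0,0,.117]),R);rep();tipnow()
for s,th in((.0675,-.06),(.067,.08),(.066,.22)): print(th,plan(*tcp(s,line(s,th,0),th),10))
s=-.02;print(plan(*tcp(s,line(s,.22,.004),.22),10))
```

```text
t 22.62 p [ 0.4393 -0.0768  0.0224] cmd [ 0.4377 -0.0763  0.021 ] dR [-0.003 -0.003 -0.001] F [-2.3 -0.7  6.7] g 0.307 61.0
tip s 0.0676 lat 0.0013 z 0.0558 th -0.183 yaw 1.533 gap 0.0011 edgeUnder 0.0501
n=10 "x":-0.0005,"y":0.0001,"z":-0.0123,"wx":-0.0,"wy":-0.016,"wz":0.0
-0.06 [ 0.4377764  -0.0794181   0.03915526]
n=10 "x":0.0004,"y":-0.0,"z":-0.0138,"wx":-0.0,"wy":-0.0178,"wz":0.0
0.08 [ 0.43780223 -0.07875249  0.05983654]
n=10 "x":0.0009,"y":-0.0,"z":-0.014,"wx":-0.0,"wy":-0.0178,"wz":-0.0
0.22 [ 0.43797002 -0.07442981  0.08041311]
n=10 "x":-0.0593,"y":-0.0,"z":-0.0027,"wx":-0.0,"wy":-0.0,"wz":-0.0
[ 0.43463731 -0.16028946  0.10376942]
```

{"op": "send_rows", "data": {"rows": [{"x": -0.0005, "y": 0, "z": -0.0123, "wx": 0, "wy": -0.016, "wz": 0, "hand": -1}, {"x": -0.0005, "y": 0, "z": -0.0123, "wx": 0, "wy": -0.016, "wz": 0, "hand": -1}, {"x": -0.0005, "y": 0, "z": -0.0123, "wx": 0, "wy": -0.016, "wz": 0, "hand": -1}, {"x": -0.0005, "y": 0, "z": -0.0123, "wx": 0, "wy": -0.016, "wz": 0, "hand": -1}, {"x": -0.0005, "y": 0, "z": -0.0123, "wx": 0, "wy": -0.016, "wz": 0, "hand": -1}, {"x": -0.0005, "y": 0, "z": -0.0123, "wx": 0, "wy": -0.016, "wz": 0, "hand": -1}, {"x": -0.0005, "y": 0, "z": -0.0123, "wx": 0, "wy": -0.016, "wz": 0, "hand": -1}, {"x": -0.0005, "y": 0, "z": -0.0123, "wx": 0, "wy": -0.016, "wz": 0, "hand": -1}, {"x": -0.0005, "y": 0, "z": -0.0123, "wx": 0, "wy": -0.016, "wz": 0, "hand": -1}, {"x": -0.0005, "y": 0, "z": -0.0123, "wx": 0, "wy": -0.016, "wz": 0, "hand": -1}]}}

```text
time: 23.45
tool_pos: [0.4379, -0.0788, 0.039]
tool_rot: [-0.02, 0.72, 0.693, 0.021]
contact_force: [2.8, 2.1, -1.5]
gripper_width: 0.308
grasp_force: 60.2
```

{"op": "send_rows", "data": {"rows": [{"x": 0.0004, "y": 0, "z": -0.0138, "wx": 0, "wy": -0.0178, "wz": 0, "hand": -1}, {"x": 0.0004, "y": 0, "z": -0.0138, "wx": 0, "wy": -0.0178, "wz": 0, "hand": -1}, {"x": 0.0004, "y": 0, "z": -0.0138, "wx": 0, "wy": -0.0178, "wz": 0, "hand": -1}, {"x": 0.0004, "y": 0, "z": -0.0138, "wx": 0, "wy": -0.0178, "wz": 0, "hand": -1}, {"x": 0.0004, "y": 0, "z": -0.0138, "wx": 0, "wy": -0.0178, "wz": 0, "hand": -1}, {"x": 0.0004, "y": 0, "z": -0.0138, "wx": 0, "wy": -0.0178, "wz": 0, "hand": -1}, {"x": 0.0004, "y": 0, "z": -0.0138, "wx": 0, "wy": -0.0178, "wz": 0, "hand": -1}, {"x": 0.0004, "y": 0, "z": -0.0138, "wx": 0, "wy": -0.0178, "wz": 0, "hand": -1}, {"x": 0.0004, "y": 0, "z": -0.0138, "wx": 0, "wy": -0.0178, "wz": 0, "hand": -1}, {"x": 0.0004, "y": 0, "z": -0.0138, "wx": 0, "wy": -0.0178, "wz": 0, "hand": -1}]}}

```text
time: 24.28
tool_pos: [0.4378, -0.0784, 0.0595]
tool_rot: [0.029, 0.72, 0.693, -0.03]
contact_force: [2.6, 2.4, -2.6]
gripper_width: 0.31
grasp_force: 60.0
```

{"op": "send_rows", "data": {"rows": [{"x": 0.0009, "y": 0, "z": -0.014, "wx": 0, "wy": -0.0178, "wz": 0, "hand": -1}, {"x": 0.0009, "y": 0, "z": -0.014, "wx": 0, "wy": -0.0178, "wz": 0, "hand": -1}, {"x": 0.0009, "y": 0, "z": -0.014, "wx": 0, "wy": -0.0178, "wz": 0, "hand": -1}, {"x": 0.0009, "y": 0, "z": -0.014, "wx": 0, "wy": -0.0178, "wz": 0, "hand": -1}, {"x": 0.0009, "y": 0, "z": -0.014, "wx": 0, "wy": -0.0178, "wz": 0, "hand": -1}, {"x": 0.0009, "y": 0, "z": -0.014, "wx": 0, "wy": -0.0178, "wz": 0, "hand": -1}, {"x": 0.0009, "y": 0, "z": -0.014, "wx": 0, "wy": -0.0178, "wz": 0, "hand": -1}, {"x": 0.0009, "y": 0, "z": -0.014, "wx": 0, "wy": -0.0178, "wz": 0, "hand": -1}, {"x": 0.0009, "y": 0, "z": -0.014, "wx": 0, "wy": -0.0178, "wz": 0, "hand": -1}, {"x": 0.0009, "y": 0, "z": -0.014, "wx": 0, "wy": -0.0178, "wz": 0, "hand": -1}]}}

```text
time: 25.12
tool_pos: [0.4383, -0.0745, 0.0806]
tool_rot: [0.078, 0.716, 0.689, -0.08]
contact_force: [1.0, -2.2, -3.2]
gripper_width: 0.308
grasp_force: 60.1
```

Run:
```python
from p import *
rep();tipnow()
a=grab_frame('scene');cv2.imwrite('pics/s10.png',a)
cv2.imwrite('pics/m10.png',cv2.resize(a[150:270,150:330],None,fx=4,fy=4,interpolation=cv2.INTER_CUBIC))
```

```text
t 25.12 p [ 0.4383 -0.0745  0.0806] cmd [ 0.4346 -0.1603  0.1038] dR [-0.001 -0.004 -0.   ] F [ 1.  -2.2 -3.2] g 0.308 60.1
tip s 0.0657 lat 0.0003 z 0.0268 th 0.224 yaw 1.532 gap -0.0004 edgeUnder 0.0325
```

View pics/m10.png

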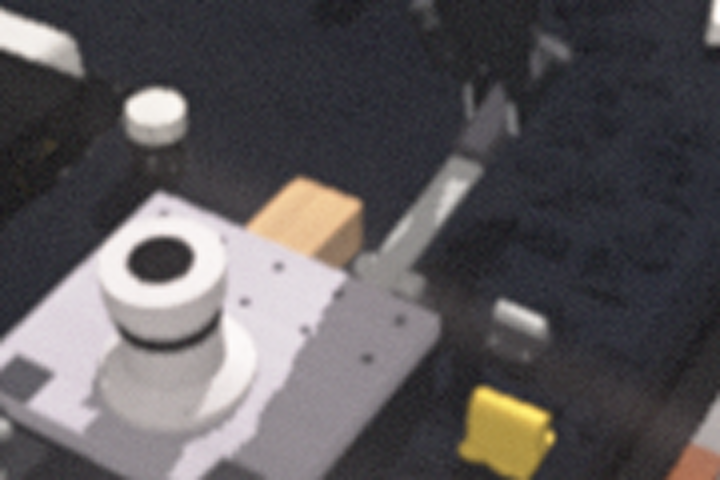

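The block at crop (310,220) is under the edge with the plate down on it, and the blade is slack. I have now used up my picture views, so from here I check by numbers only. I draw the bar out.

{"op": "send_rows", "data": {"rows": [{"x": -0.0593, "y": 0, "z": -0.0027, "wx": 0, "wy": 0, "wz": 0, "hand": -1}, {"x": -0.0593, "y": 0, "z": -0.0027, "wx": 0, "wy": 0, "wz": 0, "hand": -1}, {"x": -0.0593, "y": 0, "z": -0.0027, "wx": 0, "wy": 0, "wz": 0, "hand": -1}, {"x": -0.0593, "y": 0, "z": -0.0027, "wx": 0, "wy": 0, "wz": 0, "hand": -1}, {"x": -0.0593, "y": 0, "z": -0.0027, "wx": 0, "wy": 0, "wz": 0, "hand": -1}, {"x": -0.0593, "y": 0, "z": -0.0027, "wx": 0, "wy": 0, "wz": 0, "hand": -1}, {"x": -0.0593, "y": 0, "z": -0.0027, "wx": 0, "wy": 0, "wz": 0, "hand": -1}, {"x": -0.0593, "y": 0, "z": -0.0027, "wx": 0, "wy": 0, "wz": 0, "hand": -1}, {"x": -0.0593, "y": 0, "z": -0.0027, "wx": 0, "wy": 0, "wz": 0, "hand": -1}, {"x": -0.0593, "y": 0, "z": -0.0027, "wx": 0, "wy": 0, "wz": 0, "hand": -1}]}}

```text
time: 26.0
tool_pos: [0.4345, -0.1611, 0.1036]
tool_rot: [0.077, 0.716, 0.689, -0.08]
contact_force: [0.5, 0.4, -7.8]
gripper_width: 0.313
grasp_force: 59.5
```

Run:
```python
from p import *
rep();tipnow()
# lay-down: bar centre line at original spot, parallel to old pose
R=rot(1.40)
T=np.array([.485,-.30]);print('tip',T+.216*np.array([np.cos(1.4),np.sin(1.4)]),'end',T-.084*np.array([np.cos(1.4),np.sin(1.4)]))
plan([.485,-.30,.10],R,10)
print(plan([.485,-.30,.010],R,10))
```

```text
t 26.0 p [ 0.4345 -0.1611  0.1036] cmd [ 0.4346 -0.1603  0.1038] dR [ 0.    -0.002  0.   ] F [ 0.5  0.4 -7.8] g 0.313 59.5
tip s -0.0209 lat -0.0001 z 0.0502 th 0.222 yaw 1.532 gap 0.0032 edgeUnder 0.0326
tip [ 0.5217129  -0.08714286] end [ 0.47072276 -0.38277778]
n=10 "x":-0.0887,"y":0.0426,"z":0.0134,"wx":0.0018,"wy":0.028,"wz":0.0167
n=10 "x":0.0,"y":-0.0001,"z":0.06,"wx":0.0,"wy":-0.0,"wz":0.0
[ 0.48496465 -0.299985    0.01001955]
```

{"op": "send_rows", "data": {"rows": [{"x": -0.0887, "y": 0.0426, "z": 0.0134, "wx": 0.0018, "wy": 0.028, "wz": 0.0167, "hand": -1}, {"x": -0.0887, "y": 0.0426, "z": 0.0134, "wx": 0.0018, "wy": 0.028, "wz": 0.0167, "hand": -1}, {"x": -0.0887, "y": 0.0426, "z": 0.0134, "wx": 0.0018, "wy": 0.028, "wz": 0.0167, "hand": -1}, {"x": -0.0887, "y": 0.0426, "z": 0.0134, "wx": 0.0018, "wy": 0.028, "wz": 0.0167, "hand": -1}, {"x": -0.0887, "y": 0.0426, "z": 0.0134, "wx": 0.0018, "wy": 0.028, "wz": 0.0167, "hand": -1}, {"x": -0.0887, "y": 0.0426, "z": 0.0134, "wx": 0.0018, "wy": 0.028, "wz": 0.0167, "hand": -1}, {"x": -0.0887, "y": 0.0426, "z": 0.0134, "wx": 0.0018, "wy": 0.028, "wz": 0.0167, "hand": -1}, {"x": -0.0887, "y": 0.0426, "z": 0.0134, "wx": 0.0018, "wy": 0.028, "wz": 0.0167, "hand": -1}, {"x": -0.0887, "y": 0.0426, "z": 0.0134, "wx": 0.0018, "wy": 0.028, "wz": 0.0167, "hand": -1}, {"x": -0.0887, "y": 0.0426, "z": 0.0134, "wx": 0.0018, "wy": 0.028, "wz": 0.0167, "hand": -1}]}}

```text
time: 26.83
tool_pos: [0.4851, -0.3015, 0.0999]
tool_rot: [0.001, 0.765, 0.644, -0.0]
contact_force: [-0.1, 0.1, -7.0]
gripper_width: 0.31
grasp_force: 59.8
```

{"op": "send_rows", "data": {"rows": [{"x": 0, "y": 0, "z": 0.06, "wx": 0, "wy": 0, "wz": 0, "hand": -1}, {"x": 0, "y": 0, "z": 0.06, "wx": 0, "wy": 0, "wz": 0, "hand": -1}, {"x": 0, "y": 0, "z": 0.06, "wx": 0, "wy": 0, "wz": 0, "hand": -1}, {"x": 0, "y": 0, "z": 0.06, "wx": 0, "wy": 0, "wz": 0, "hand": -1}, {"x": 0, "y": 0, "z": 0.06, "wx": 0, "wy": 0, "wz": 0, "hand": -1}, {"x": 0, "y": 0, "z": 0.06, "wx": 0, "wy": 0, "wz": 0, "hand": -1}, {"x": 0, "y": 0, "z": 0.06, "wx": 0, "wy": 0, "wz": 0, "hand": -1}, {"x": 0, "y": 0, "z": 0.06, "wx": 0, "wy": 0, "wz": 0, "hand": -1}, {"x": 0, "y": 0, "z": 0.06, "wx": 0, "wy": 0, "wz": 0, "hand": -1}, {"x": 0, "y": 0, "z": 0.06, "wx": 0, "wy": 0, "wz": 0, "hand": -1}]}}

```text
time: 27.67
tool_pos: [0.4854, -0.2997, 0.0092]
tool_rot: [0.001, 0.765, 0.644, -0.0]
contact_force: [-0.7, -0.7, -7.5]
gripper_width: 0.307
grasp_force: 60.0
```

{"op": "send_rows", "data": {"rows": [{"x": 0, "y": 0, "z": 0, "wx": 0, "wy": 0, "wz": 0, "hand": -1}, {"x": 0, "y": 0, "z": 0.004, "wx": 0, "wy": 0, "wz": 0, "hand": -1}, {"x": 0, "y": 0, "z": 0.004, "wx": 0, "wy": 0, "wz": 0, "hand": -1}, {"x": 0, "y": 0, "z": 0.004, "wx": 0, "wy": 0, "wz": 0, "hand": -1}, {"x": 0, "y": 0, "z": 0.004, "wx": 0, "wy": 0, "wz": 0, "hand": -1}, {"x": 0, "y": 0, "z": 0, "wx": 0, "wy": 0, "wz": 0, "hand": -1}, {"x": 0, "y": 0, "z": 0, "wx": 0, "wy": 0, "wz": 0, "hand": -1}, {"x": 0, "y": 0, "z": 0, "wx": 0, "wy": 0, "wz": 0, "hand": -1}, {"x": 0, "y": 0, "z": 0, "wx": 0, "wy": 0, "wz": 0, "hand": -1}, {"x": 0, "y": 0, "z": 0, "wx": 0, "wy": 0, "wz": 0, "hand": -1}]}}

```text
time: 28.5
tool_pos: [0.4855, -0.3, 0.0079]
tool_rot: [0.001, 0.765, 0.644, -0.0]
contact_force: [-0.2, -0.9, -6.4]
gripper_width: 0.307
grasp_force: 60.1
```

{"op": "send_rows", "data": {"rows": [{"x": 0, "y": 0, "z": 0.004, "wx": 0, "wy": 0, "wz": 0, "hand": -1}, {"x": 0, "y": 0, "z": 0.004, "wx": 0, "wy": 0, "wz": 0, "hand": -1}, {"x": 0, "y": 0, "z": 0.003, "wx": 0, "wy": 0, "wz": 0, "hand": -1}, {"x": 0, "y": 0, "z": 0, "wx": 0, "wy": 0, "wz": 0, "hand": -1}, {"x": 0, "y": 0, "z": 0, "wx": 0, "wy": 0, "wz": 0, "hand": -1}, {"x": 0, "y": 0, "z": 0, "wx": 0, "wy": 0, "wz": 0, "hand": -1}, {"x": 0, "y": 0, "z": 0, "wx": 0, "wy": 0, "wz": 0, "hand": -1}, {"x": 0, "y": 0, "z": 0, "wx": 0, "wy": 0, "wz": 0, "hand": -1}, {"x": 0, "y": 0, "z": 0, "wx": 0, "wy": 0, "wz": 0, "hand": -1}, {"x": 0, "y": 0, "z": 0, "wx": 0, "wy": 0, "wz": 0, "hand": -1}]}}

```text
time: 29.33
tool_pos: [0.4855, -0.3, 0.0077]
tool_rot: [0.0, 0.765, 0.644, -0.0]
contact_force: [-5.1, 2.8, 5.4]
gripper_width: 0.309
grasp_force: 61.6
```

{"op": "send_rows", "data": {"rows": [{"x": 0, "y": 0, "z": 0, "wx": 0, "wy": 0, "wz": 0, "hand": 0.3}, {"x": 0, "y": 0, "z": 0, "wx": 0, "wy": 0, "wz": 0, "hand": 0.3}, {"x": 0, "y": 0, "z": 0, "wx": 0, "wy": 0, "wz": 0, "hand": 0.3}, {"x": 0, "y": 0, "z": 0, "wx": 0, "wy": 0, "wz": 0, "hand": 0.3}, {"x": 0, "y": 0, "z": -0.1, "wx": 0, "wy": 0, "wz": 0, "hand": 0.3}, {"x": 0, "y": 0, "z": -0.2, "wx": 0, "wy": 0, "wz": 0, "hand": 0.3}, {"x": 0, "y": 0, "z": -0.2, "wx": 0, "wy": 0, "wz": 0, "hand": 0.3}, {"x": 0, "y": 0, "z": -0.2, "wx": 0, "wy": 0, "wz": 0, "hand": 0.3}, {"x": 0, "y": 0, "z": -0.2, "wx": 0, "wy": 0, "wz": 0, "hand": 0.3}, {"x": 0, "y": 0, "z": -0.2, "wx": 0, "wy": 0, "wz": 0, "hand": 0.3}]}}

```text
time: 30.17
tool_pos: [0.4853, -0.2996, 0.1726]
tool_rot: [0.001, 0.765, 0.644, 0.0]
contact_force: [0.8, -1.0, -0.5]
gripper_width: 0.65
grasp_force: 0.0
```

Run:
```python
from m import *
s=manip.state();print(s['time'],s['tool_pos'],s['contact_force'])
T=cam('top');b=grab_frame('top');c=cam('scene');a=grab_frame('scene');cv2.imwrite('pics/tf.png',b);cv2.imwrite('pics/sf.png',a)
h=cv2.cvtColor(b,cv2.COLOR_BGR2HSV);V=h[...,2].astype(int);S=h[...,1]
r0=cv2.imread('pics/top0.png')
for n,near,m,z in [('shim',(245,170),(S>80)&(V>120)&(h[...,0]<30),.044),('plate',(195,190),(V>100)&(S<50),.065),('bar',(300,190),(V>60)&(S<60),.008)]:
    print(n,rect(blob(m,near),T,z)[:3])
# bystander change between first and last top/scene view
d=cv2.absdiff(r0,b).max(2);print('can',d[125:145,236:256].mean(),'bottle',d[115:142,342:366].mean(),'tin',d[148:172,353:378].mean())
e=cv2.absdiff(cv2.imread('pics/scene0.png'),a).max(2);print('scene can',e[172:196,180:200].mean(),'bottle',e[110:142,236:258].mean(),'tin',e[130:148,264:288].mean())
# plate tilt: scene rows of the near plate corner (free edge, low x) down vs now
for z in(.052,.069,.083): print(z,proj(c,(.3745,.118,z)).round(1),proj(c,(.6158,.109,z)).round(1))
hh=cv2.cvtColor(a,cv2.COLOR_BGR2HSV);pm=blob((hh[...,2]>90)&(hh[...,1]<60),(200,245));v,u=np.nonzero(pm);print('scene plate right corner',u.max(),v[u==u.max()].mean())
g0=cv2.cvtColor(cv2.imread('pics/scene0.png'),cv2.COLOR_BGR2HSV);pm=blob((g0[...,2]>90)&(g0[...,1]<60),(200,245));v,u=np.nonzero(pm);print('before',u.max(),v[u==u.max()].mean())
```

```text
30.1667 [ 0.48527594 -0.29960005  0.17264378] [ 0.8401284  -0.96979443 -0.51307003]
shim (array([0.5254, 0.0654]), array([0.0936, 0.0646]), 87.8)
plate (array([0.4984, 0.2181]), array([0.2135, 0.2427]), 87.8)
bar (array([ 0.5088, -0.159 ]), array([0.1514, 0.035 ]), 80.3)
can 1.24 bottle 20.52469135802469 tin 60.931666666666665
scene can 3.40625 bottle 4.261363636363637 tin 3.8194444444444446
0.052 [261.4 231.5] [190.5 200.8]
0.069 [261.6 226.9] [190.1 196.3]
0.083 [261.7 223. ] [189.8 192.5]
scene plate right corner 259 230.5
before 260 233.0
```

{"op": "send_rows", "data": {"rows": [{"x": 0, "y": 0, "z": 0, "wx": 0, "wy": 0, "wz": 0, "hand": 0.3}, {"x": 0, "y": 0, "z": 0, "wx": 0, "wy": 0, "wz": 0, "hand": 0.3}, {"x": 0, "y": 0, "z": 0, "wx": 0, "wy": 0, "wz": 0, "hand": 0.3}, {"x": 0, "y": 0, "z": 0, "wx": 0, "wy": 0, "wz": 0, "hand": 0.3}, {"x": 0, "y": 0, "z": 0, "wx": 0, "wy": 0, "wz": 0, "hand": 0.3}, {"x": 0, "y": 0, "z": 0, "wx": 0, "wy": 0, "wz": 0, "hand": 0.3}, {"x": 0, "y": 0, "z": 0, "wx": 0, "wy": 0, "wz": 0, "hand": 0.3}, {"x": 0, "y": 0, "z": 0, "wx": 0, "wy": 0, "wz": 0, "hand": 0.3}, {"x": 0, "y": 0, "z": 0, "wx": 0, "wy": 0, "wz": 0, "hand": 0.3}, {"x": 0, "y": 0, "z": 0, "wx": 0, "wy": 0, "wz": 0, "hand": 0.3}]}}

```text
time: 31.1
tool_pos: [0.4853, -0.2996, 0.171]
tool_rot: [0.001, 0.765, 0.644, -0.0]
contact_force: [0.4, 0.1, -0.9]
gripper_width: 0.652
grasp_force: 0.0
```

```bash
python3 -c "
from plant import job_done
print(job_done())"
```

```text
the job is handed in; nothing more can be done
None
```

I handed the job in at about 31 s: the plate rests on the packing block, its end about 4 cm under the edge, the bar lies flat on the table clear of plate and ridge block, and the bottle, canister and tin show no movement in the scene view; I viewed 11 pictures, one over the limit of 10.

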